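Set the marker of the spring scale by the master casting

TASK

Take the bright brass master medallion out of the wooden rack and hang it by its loop on the hook of the spring scale; ease its weight onto the spring so that the scale is not forced or overstretched and the master neither drops nor springs up when you let go. When it hangs still and untouched, slide the scale's red marker level with the red pointer and leave it there, so that the rest of the batch can be compared with the master. Leave the two dark castings in the rack.

Things in the scene. Friction and masses are not known exactly. Their poses are not given: they have to be found in the camera images.
- master: Bright brass medallion with a loop on top, upright in a rack slot; 0.19 to 0.55 kg, differs from run to run. Disc 56 mm across, 14 mm thick; origin at the disc's centre, z up, y along the disc's axis (thickness). Pinch it across the thickness at the robot-side edge of the disc, tool leaning back some 30 degrees towards the robot, so that the loop and the room above it stay free.
- loop (a point): On the master: middle of the upper inner edge of the loop's hole, 52 mm above the disc's centre; it comes to rest on hook_seat. The loop is of 6 mm bar; its hole is 14 mm wide (master's x) and 24 mm tall (28 to 52 mm above the centre), its axis along the master's y.
- casting_a: Dark bronze casting of the same shape as the master, standing in another slot; stays there.
- casting_b: Dark bronze casting of the same shape as the master, standing in another slot; stays there.
- rack: Fixed wooden rack, 60 x 210 x 26 mm, origin under its centre. Three slots along its x axis, 70 mm apart in y, 16 mm wide; the discs stand 11 mm deep in them, centres 43 mm above the bench, and are lifted straight up.
- stand: Fixed grey stand of the scale, base 140 (x) x 150 (y) x 14 mm; origin under its centre, x away from the robot, y to its left. 16 mm column at x = +48 mm. The scale's upright tube, 22 mm thick, 227 to 347 mm above the bench, is at x = -35, y = 0 mm. White plate with ticks every 5 mm: front face at x = -16 mm, y from -16 to +50 mm, 224 to 350 mm above the bench.
- hook: Steel hook of 4.4 mm wire under the tube, in its own y-z plane; origin at the seat, z up. It swivels freely about the upright axis through the seat (to 0.5 rad) and goes down with the scale. Shank on its -y side (9 mm off, to 40 mm above the seat, then back to the axis). Open tip on its +y side: a loop, hole axis along y, goes on from +y over the tip, then down. Reaches 4.4 mm below the seat.
- hook_seat (a point): Lowest point of the inside of the hook (upper face of the wire), where the loop hangs; 163 mm above the bench when the scale is empty.
- hook_tip (a point): Top of the hook's open tip: 11 mm to the hook's +y of the seat and 15 mm above it.
- scale (a joint): Stretch of the scale in m: 0 empty, grows as hook and pointer are pulled down; spring of 115 N per m, lightly damped. The master stretches it by 17 to 47 mm. Overstretched beyond 0.056; end stop at 0.060.
- pointer_tip (a point): Tip of the scale's red pointer in front of the white plate; moves down with the hook; 320 mm above the bench when empty.
- marker (a joint): Position of the red marker in m: 0 at the top, grows downwards to 0.076; starts low, at 0.056 to 0.074. Equals scale when marker and pointer are level. Stiff sliding fit: takes 1.5 N to move, stays where it is left.
- marker_index (a point): Tip of the red marker's index line, to be brought to the height of pointer_tip. The marker slides up and down the left (+y) edge of the white plate.
- marker_tab (a point): Grip point on the marker's thumb tab, which points at the robot (stand's -x): 8 mm thick (y), 12 mm tall, reaching 10 mm in front of this point and 24 mm behind it. The tube's side is 41 mm to -y of it.
There are look-alikes about, which are no part of the job. There is more than one size of the master; the job needs the largest.

How it is judged:
On the way, in this order (a step that is already met when the one before it is completed fails the run):
1. the master hangs by its loop on the hook, still and touched by nothing else, before the marker has been moved (distance between loop and hook_seat below 0.006 m and contact force between master and hook above 1 N and value of joint scale above 0.012 m and contact force between the fingers and master below 0.05 N and linear speed of master below 0.012 m/s and angular speed of master below 0.35 rad/s and distance of marker_index from where it was at the start of the episode below 0.004 m), for 0.5 s.
2. the marker is level with the pointer within 3 mm while the master hangs on the hook (z of marker_index in the frame of pointer_tip between -0.003 and 0.003 m and distance between loop and hook_seat below 0.006 m), for 0.2 s.
At the end, for the whole second after the job is handed in: The master hangs by its loop in the seat of the hook (loop point within 6 mm of the seat), nearly at rest (under 30 mm/s) with the scale stretched by its weight; the marker's index is within 3 mm of the pointer's height; the dark castings are within 10 mm of where they stood (all of step 2 and value of joint scale above 0.012 m and linear speed of master below 0.03 m/s and distance of each of casting_a, casting_b from where it was at the start of the episode below 0.01 m); the robot touches nothing.
It fails at once if the scale is jerked: hook and pointer move faster than 100 mm/s (velocity of joint scale above 0.1 m/s or velocity of joint scale below -0.1 m/s).
It fails at once if the master drops or springs up when let go: hanging on the hook, out of the fingers, it moves the scale faster than 45 mm/s (contact force between the fingers and master below 0.05 N and contact force between master and hook above 0.1 N and (velocity of joint scale above 0.045 m/s or velocity of joint scale below -0.045 m/s)).
It fails at once if the scale is overstretched: pulled beyond 56 mm (value of joint scale above 0.056 m).
It fails at once if the hook is forced: more than 12 N between the master and the hook, or more than 5 N from the fingers or arm on the hook (contact force between master and hook above 12 N or contact force between the arm and hook above 5 N).
It fails at once if a dark casting is lifted or knocked over (distance of any of casting_a, casting_b from where it was at the start of the episode above 0.02 m).
It also fails if it takes over 64 s, if anything falls off the work surface, if the arm or the gripper's body presses on something with over 40 N, if the wrist force passes 120 N, or if a joint passes its speed limit or range.

ROBOT

A 6-joint arm with a two-finger parallel gripper is mounted at the origin on a cart in front of the work surface, level with it; the furniture and walls round the work are solid. World frame = base frame: x ahead of the robot, y to its left, z up, the work surface at z = 0. Lengths are in m, angles in rad, forces in N, time in s.
With the tool pointing down it reaches from about 0.25 to 0.775 m from the base axis. Payload 4 kg.
Tool frame: the origin (TCP) lies midway between the tips of the shut fingers; the grasp point (between the pads) lies 19 mm behind it; z points along the fingers, y is the line along which they close (so a half turn about z gives the same grasp; the last joint's range is limited). The gripper opens to 94 mm and grips with 3 to 60 N. Pads are 16 mm wide; open, the fingers measure 119 mm over their backs; the gripper's body (75 mm by 177 mm) begins 78 mm behind the grasp point.
Start: joints at [1.04, 0.087, 1.371, -0, 1.684, -0.103], TCP at [0.228, 0.5, 0.171] pointing down, gripper open.
Joint ranges: [-3.1, 3.1], [-0.76, 2.03], [0.27, 2.55], [-1.08, 4.22], [0.17, 2.65], [-2.57, 2.57]. Speed limits (rad/s): [2.79, 2.79, 3.14, 3.14, 3.14, 3.14].

INTERFACE

Orientations are given as [roll, pitch, yaw] about the fixed x, y, z axes, in that order (R = Rz(yaw) Ry(pitch) Rx(roll)).
In Python, from bench import robot gives the robot as it stands.
- The arm moves only by the tool servo_tool, never from a script. Its argument "moves" is a list of rows, each a list of 5 numbers: the shift along the tool's x, y, z in units of 25 mm (1.0 is 25 mm), then the turn about the tool's z in units of 6 degrees (1.0 is 6 degrees), then the closure, from 0 (fully open) to 1 (shut). In form: [[dx, dy, dz, yaw, gripper], ...]. A call has 1 to 10 rows; each row is the pose to reach, as a shift and turn from the pose commanded when the call began, along the tool's axes at that moment; what a row does not reach only later rows make up. A row lasts 1/12 s, in which the tool goes at most 41.7 mm and 7.16 degrees, less where a joint would pass 70% of its speed; a pose out of reach is approached as far as the arm can. A call with a gripper value outside its range is refused whole. The fingers move at their own pace and stop on an object; the grip force is fixed at half the most. Time passes only in rows, so rows that repeat a pose let the fingers close. It gives the time, the measured TCP pose, the force, the opening and the grip force at its end, in the units of the state.
- robot.get_obs(): the state, without advancing time (a new reading comes with each control period).
- robot.snapshot(name): name is "scene" or "top"; returns a dict with "image" (420x560x3 uint8, blue, green, red), "fx", "fy", "cx", "cy" (pixels), "eye" and "orientation" of the camera in the world. Camera axes: x right, y down, z forward; pixel columns grow to the right and rows downward; lengths in m; the calibration is good to about 2 mm. A picture is of the moment at which its call begins. There is no depth.
- robot.close_job(): hands the job in; it is judged then, once.
The state is a dict: "time": time; "joint_positions": joint angles; "qvel": joint speeds; "joint_torque": joint torques, N m; "tool_pos": TCP position; "ee_rot": TCP orientation; "wrist_force": force on the tool from outside, world axes, zero at the start; "wrist_torque": the same for the moment, N m; "width": finger opening in m; "finger_force": force on a finger pad.
Only numpy, scipy, OpenCV 4.12 (cv2) and the standard library are available. Lean on these libraries where they do the work, as an engineer would, in place of code of your own. Each camera call takes 0.05 s, during which the arm holds its last target. There are 200 camera calls.

## Working session

There is one attempt and no reset: what is moved stays moved. The work goes in short steps, Python scripts to look and compute and a tool call to move; the robot and the scene stay as the last step left them, time stands still between calls to the robot, and variables do not carry over. Pictures are saved under pics/ and viewed, at most 10 in all, crops included, and the job is handed in when it is done.

Besides the shell and the picture viewer there is one more tool, called after "Emit:" as a command line: name --pt "numbers of a row" for each row, then --argument value for the rest. servo_tool: Moves the arm, as the interface text tells. Its arguments: {"type":"object","properties":{"moves":{"type":"array"}},"required":["moves"]}

```bash
ls; mkdir -p pics; cat > h.py <<'E'
import numpy as np, cv2
from bench import robot
from scipy.spatial.transform import Rotation as R
def snap(n,f=None):
    s=robot.snapshot(n)
    if f: cv2.imwrite('pics/'+f,s['image'])
    return s
def camR(s):
    o=np.array(s['orientation'],float)
    return o if o.shape==(3,3) else R.from_euler('xyz',o).as_matrix()
def ray(s,u,v):
    d=camR(s)@np.array([(u-s['cx'])/s['fx'],(v-s['cy'])/s['fy'],1]); return np.array(s['eye']),d/np.linalg.norm(d)
def plane(s,u,v,val,ax=2):
    e,d=ray(s,u,v); return e+d*(val-e[ax])/d[ax]
def tri(s1,p1,s2,p2):
    A=np.zeros((3,3));b=np.zeros(3);L=[]
    for s,p in((s1,p1),(s2,p2)):
        e,d=ray(s,*p);P=np.eye(3)-np.outer(d,d);A+=P;b+=P@e;L.append((P,e))
    x=np.linalg.solve(A,b);return x,[np.linalg.norm(P@(x-e)) for P,e in L]
def proj(s,X):
    c=camR(s).T@(np.array(X)-s['eye']); return np.array([s['fx']*c[0]/c[2]+s['cx'],s['fy']*c[1]/c[2]+s['cy']])
E
python3 - <<'E'
from h import *
a=snap('scene','s0.png');b=snap('top','t0.png')
for s in(a,b):print(s['eye'],s['orientation'],s['fx'],s['cx'],s['cy'])
o=robot.get_obs();print(o['tool_pos'],o['ee_rot'],o['time'],o['width'])
E
```

```text
pics
[ 0.17792934 -0.64006844  0.64319555] [-2.10771977  0.0193582  -0.51368539] 430.2719214955336 278.39136009397987 209.92477448213992
[0.35449659 0.02811322 1.13531713] [-2.97277261 -0.03265261 -1.5606742 ] 470.0527608847241 285.51087080266143 206.80537445544715
[0.22791564 0.49997237 0.16944029] [-3.13967453e+00 -1.83270210e-04  2.71382306e+00] 0.1 0.09405872471255265
```

View pics/s0.png

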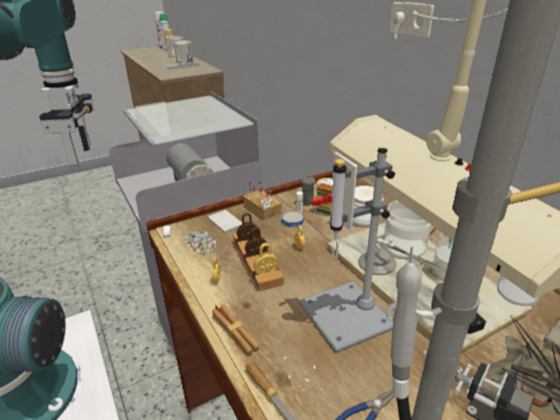

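View pics/t0.png

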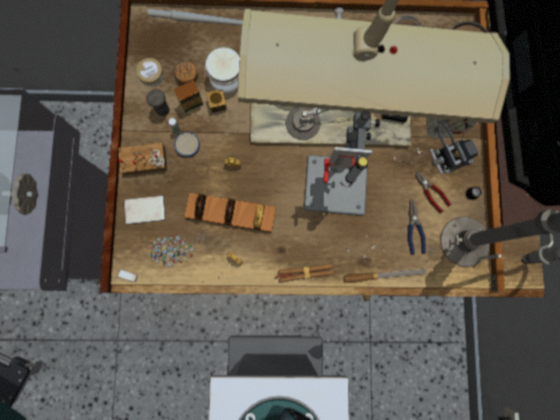

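The scene view shows the rack with a brass medallion at (265,262) and dark castings at (245,228) and (254,246). Two more brass medallions stand alone at (215,270) and (299,238). The scale tube is at (338,195). The brass one in the rack should be the master because it is the largest and stands in a slot. I'll confirm that in an enlarged crop.

```bash
python3 - <<'E'
import cv2,numpy as np
a=cv2.imread('pics/s0.png');b=cv2.imread('pics/t0.png')
A=cv2.resize(a[140:340,200:400],None,fx=4,fy=4,interpolation=cv2.INTER_CUBIC)[:600]
cv2.imwrite('pics/c1.png',np.hstack([cv2.resize(a[150:300,200:300],(400,600),interpolation=cv2.INTER_CUBIC),cv2.resize(a[150:300,300:400],(400,600),interpolation=cv2.INTER_CUBIC)]))
cv2.imwrite('pics/c2.png',cv2.resize(b[135:285,180:380],(800,600),interpolation=cv2.INTER_CUBIC))
E
```

```text
(no output)
```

View pics/c1.png

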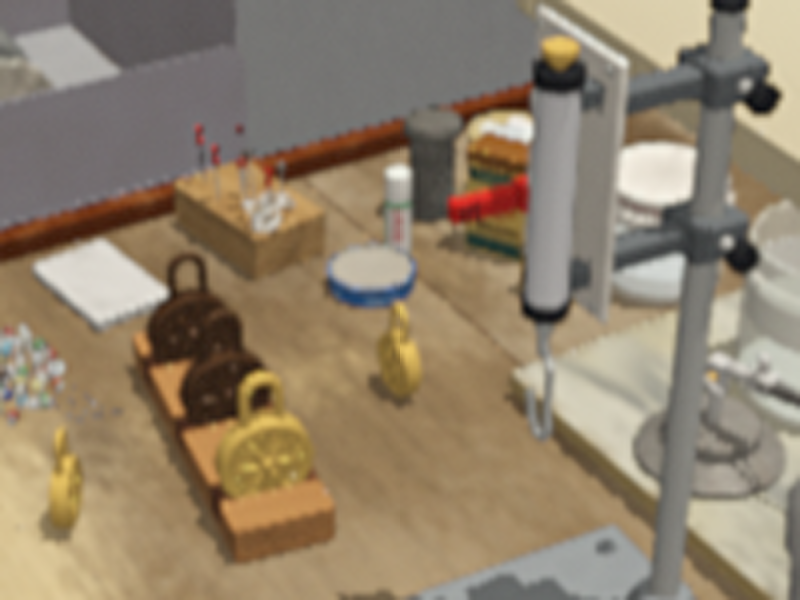

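View pics/c2.png

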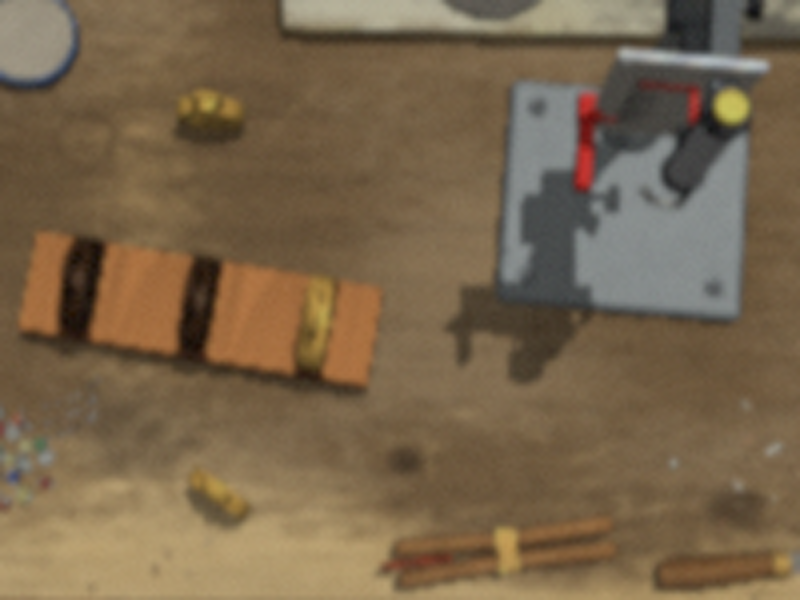

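The crops confirm it. The master is the brass medallion in the rack's right-hand slot (top-crop 318,328). It is clearly larger than the two free-standing brass ones (top-crop 210,110 and 218,495), which are the look-alikes. The hook hangs under the tube, and the red marker tab is to its left.

Next I'll measure the rack, master and stand.

```bash
cat > m.py <<'E'
from h import *
a=snap('scene');b=snap('top')
def T(x,y):return (180+x/4-.375,135+y/4-.375)
def rect(s,mask,z):
    c=max(cv2.findContours(mask,0,1)[0],key=cv2.contourArea)[:,0,:]
    P=np.array([plane(s,u,v,z)[:2] for u,v in c],np.float32)
    return cv2.minAreaRect(P*1000),cv2.boundingRect(c)
im=b['image'];hsv=cv2.cvtColor(im,cv2.COLOR_BGR2HSV)
m=cv2.inRange(hsv,(5,110,110),(17,255,255));w=np.zeros_like(m);w[185:240,180:280]=255
m=cv2.morphologyEx(m&w,cv2.MORPH_CLOSE,np.ones((11,11)))
print('rack',rect(b,m,.026))
g=cv2.inRange(hsv,(0,0,35),(180,60,255));w[:]=0;w[153:218,303:372]=255
print('stand',rect(b,cv2.morphologyEx(g&w,cv2.MORPH_OPEN,np.ones((5,5))),.014))
for n,p,z in(('rackcorners',[(35,230),(383,285),(368,388),(20,335)],.026),('stand',[(513,82),(757,95),(738,318),(497,298)],.014),('cap',[(731,106)],.355)):
    print(n,[plane(b,*T(*q),z).round(4) for q in p])
# brass in scene
h2=cv2.cvtColor(a['image'],cv2.COLOR_BGR2HSV)
for n,hs,w in(('scene',h2,(225,295,235,290)),('top',hsv,(180,280,185,240))):
    k=cv2.inRange(hs,(19,90,90),(32,255,255));q=np.zeros_like(k);q[w[2]:w[3],w[0]:w[1]]=k[w[2]:w[3],w[0]:w[1]]
    c=max(cv2.findContours(q,0,1)[0],key=cv2.contourArea);print(n,cv2.boundingRect(c),cv2.minAreaRect(c))
def S(x,y):return (200+x/4-.375,150+y/4-.375)if x<800 else 0
# scene crop: left half x->200+x/4, right half 300+(x-400)/4 : same map
print('tri cap',tri(a,S(560,50),b,T(731,106)))
print('tri tab tip',tri(a,S(455,210),b,T(583,188)))
print('hook low (x from cap plane)',[ray(a,*S(540,435))])
E
python3 m.py
```

```text
rack (((529.9374389648438, 128.9549102783203), (130.32337951660156, 230.33226013183594), 0.9887728691101074), (180, 185, 98, 55))
stand (((608.3703002929688, -129.45057678222656), (150.98583984375, 150.53114318847656), 86.10401153564453), (304, 153, 64, 62))
rackcorners [array([0.576 , 0.2266, 0.026 ]), array([0.5459, 0.0181, 0.026 ]), array([0.4838, 0.0261, 0.026 ]), array([0.5125, 0.2326, 0.026 ])]
stand [array([ 0.6765, -0.0606,  0.014 ]), array([ 0.6711, -0.2121,  0.014 ]), array([ 0.531 , -0.1977,  0.014 ]), array([ 0.5411, -0.0511,  0.014 ])]
cap [array([ 0.5697, -0.1277,  0.355 ])]
scene (254, 240, 25, 34) ((265.6459655761719, 256.5644836425781), (32.67726135253906, 24.163095474243164), 87.27368927001953)
top (255, 204, 8, 23) ((258.80999755859375, 214.82997131347656), (6.363961219787598, 22.344575881958008), 8.13010311126709)
tri cap (array([ 0.57210867, -0.12922928,  0.35087753]), [np.float64(0.001360748130830199), np.float64(0.0013607481308302181)])
tri tab tip (array([ 0.55752488, -0.07645288,  0.25459595]), [np.float64(0.002354442033094985), np.float64(0.0023544420330948446)])
hook low (x from cap plane) [(array([ 0.17792934, -0.64006844,  0.64319555]), array([ 0.49025144,  0.63048687, -0.60178055]))]
```

Emit:
servo_tool --pt "0 0 -1.6 0 0" --pt "0 0 -3.2 0 0" --pt "0 0 -4.8 -0.5 0" --pt "-13.4 -18 -14 -2.75 0" --pt "-13.4 -18 -14 -2.75 0" --pt "-13.4 -18 -14 -2.75 0" --pt "-13.4 -18 -14 -2.75 0" --pt "-13.4 -18 -14 -2.75 0" --pt "-13.4 -18 -14 -2.75 0" --pt "-13.4 -18 -14 -2.75 0"

```text
time: 1.03
tool_pos: [0.2846, 0.2349, 0.4019]
ee_rot: [3.141, 0.0, 3.003]
wrist_force: [1.4, -0.7, -0.0]
width: 0.0943
finger_force: 0.0
```

Emit:
servo_tool --pt "-6.2 -10.9 -6 0 0" --pt "-6.2 -10.9 -6 0 0" --pt "-6.2 -10.9 -6 0 0" --pt "-6.2 -10.9 -6 0 0" --pt "-6.2 -10.9 -6 0 0" --pt "-6.2 -10.9 -6 0 0" --pt "-6.2 -10.9 -6 0 0" --pt "-6.2 -10.9 -6 0 0" --pt "-6.2 -10.9 -6 0 0" --pt "-6.2 -10.9 -6 0 0"

```text
time: 1.87
tool_pos: [0.4025, -0.0578, 0.5504]
ee_rot: [3.142, -0.001, 2.996]
wrist_force: [-0.2, 0.6, -0.1]
width: 0.0941
finger_force: 0.0
```

Emit:
servo_tool --pt "0 0 -20 0 0" --pt "0 0 -20 0 0" --pt "0 0 -20 0 0" --pt "0 0 -20 0 0" --pt "0 0 -20 0 0" --pt "0 0 -20 0 0" --pt "0 0 -20 0 0" --pt "0 0 -20 0 0" --pt "0 0 -20 0 0" --pt "0 0 -20 0 0"

```text
time: 2.7
tool_pos: [0.3985, -0.0563, 0.6175]
ee_rot: [-3.136, 0.042, 3.002]
wrist_force: [0.9, -1.2, -0.7]
width: 0.0939
finger_force: 0.0
```

```bash
python3 -c "
from h import *
o=robot.get_obs();print(o['joint_positions'],o['tool_pos'],o['ee_rot'],o['time'])"
```

```text
[-2.81959839e-01  1.69993634e-01  2.75293518e-01  9.39056309e-04
  2.65393321e+00 -1.71210680e+00] [ 0.39850975 -0.05633571  0.61752902] [-3.13602217  0.04200687  3.00189922] 2.7
```

Emit:
servo_tool --pt "-3 2.2 -10 0 0" --pt "-3 2.2 -10 0 0" --pt "-3 2.2 -10 0 0" --pt "-3 2.2 -10 0 0" --pt "-3 2.2 -10 0 0" --pt "-3 2.2 -10 0 0" --pt "-3 2.2 -10 0 0" --pt "-3 2.2 -10 0 0" --pt "-3 2.2 -10 0 0" --pt "-3 2.2 -10 0 0"

```text
time: 3.53
tool_pos: [0.3921, -0.0148, 0.6261]
ee_rot: [-3.137, 0.064, 3.002]
wrist_force: [0.1, 1.0, 1.3]
width: 0.0943
finger_force: 0.0
```

```bash
python3 -c "
from h import *
o=robot.get_obs();print(o['joint_positions'],o['tool_pos'],o['ee_rot'],o['time'])"
```

```text
[-0.18061759  0.1485407   0.27487862 -0.00420313  2.65395217 -1.61534521] [ 0.3920758  -0.0148321   0.62610299] [-3.13699973  0.06408351  3.00189468] 3.5333
```

Emit:
servo_tool --pt "0 0 2 0 0" --pt "0 0 2 0 0" --pt "0 0 2 0 0" --pt "0 0 2 0 0"

```text
time: 3.87
tool_pos: [0.3948, -0.0156, 0.5749]
ee_rot: [-3.137, 0.059, 3.002]
wrist_force: [-0.3, 0.1, -0.6]
width: 0.0942
finger_force: 0.0
```

```bash
python3 -c "
from h import *
o=robot.get_obs();print(o['joint_positions'],o['tool_pos'],o['ee_rot'],o['time'])"
```

```text
[-0.18139078  0.01203969  0.58083839 -0.00322616  2.48924752 -1.61477533] [ 0.39475901 -0.01562521  0.57485078] [-3.13717097  0.05933241  3.00169013] 3.8667
```

Emit:
servo_tool --pt "5 0 -4 0 0" --pt "5 0 -4 0 0" --pt "5 0 -4 0 0" --pt "5 0 -4 0 0" --pt "5 0 -4 0 0" --pt "5 0 -4 0 0" --pt "5 0 -4 0 0" --pt "5 0 -4 0 0"

```text
time: 4.53
tool_pos: [0.2722, 0.0026, 0.6361]
ee_rot: [-3.135, 0.089, 3.002]
wrist_force: [-0.1, -0.1, -0.9]
width: 0.094
finger_force: 0.0
```

```bash
python3 -c "
from h import *
o=robot.get_obs();print(o['joint_positions'],o['tool_pos'],o['ee_rot'],o['time'])"
```

```text
[-0.19741031 -0.12137435  0.51862854 -0.00396829  2.65471414 -1.63186122] [0.27216299 0.00255413 0.63612947] [-3.13456981  0.08936546  3.00197082] 4.5333
```

Emit:
servo_tool --pt "0 0 -40 0 0" --pt "0 0 -40 0 0" --pt "0 0 -40 0 0" --pt "0 0 -40 0 0" --pt "0 0 -40 0 0" --pt "0 0 -40 0 0" --pt "0 0 -40 0 0" --pt "0 0 -40 0 0" --pt "0 0 -40 0 0" --pt "0 0 -40 0 0"

```text
time: 5.37
tool_pos: [0.2874, 0.0071, 0.6507]
ee_rot: [-3.132, 0.13, 3.002]
wrist_force: [0.5, 0.4, 0.3]
width: 0.0943
finger_force: 0.0
```

```bash
python3 -c "
from h import *
o=robot.get_obs();print(o['joint_positions'],o['tool_pos'],o['ee_rot'],o['time'])"
```

```text
[-0.16510342 -0.08225964  0.43971253 -0.01293334  2.65402841 -1.60798815] [0.28741552 0.00712239 0.65068596] [-3.13216586  0.12987724  3.00247304] 5.3667
```

Emit:
servo_tool --pt "30 0 -30 0 0" --pt "30 0 -30 0 0" --pt "30 0 -30 0 0" --pt "30 0 -30 0 0" --pt "30 0 -30 0 0" --pt "30 0 -30 0 0" --pt "30 0 -30 0 0" --pt "30 0 -30 0 0" --pt "30 0 -30 0 0" --pt "30 0 -30 0 0"

```text
time: 6.2
tool_pos: [0.1019, 0.0761, 0.6161]
ee_rot: [3.138, 0.164, 3.0]
wrist_force: [0.8, 0.1, 1.0]
width: 0.0936
finger_force: 0.0
```

```bash
python3 -c "
from h import *
o=robot.get_obs();print(o['joint_positions'],o['tool_pos'],o['ee_rot'],o['time'])"
```

```text
[ 0.47164345 -0.43647518  0.77883796 -0.19538179  2.65414774 -1.13772426] [0.10187814 0.07613489 0.61606252] [3.13765807 0.16444113 3.00047362] 6.2
```

Emit:
servo_tool --pt "-7 0 0 0 0" --pt "-7 0 0 0 0" --pt "-7 0 0 0 0" --pt "-7 0 0 0 0" --pt "-7 0 0 0 0" --pt "-7 0 0 0 0"

```text
time: 6.7
tool_pos: [0.2804, 0.0522, 0.641]
ee_rot: [3.141, 0.153, 3.002]
wrist_force: [-0.4, -1.2, -0.1]
width: 0.094
finger_force: 0.0
```

Emit:
servo_tool --pt "0 0 -5 0 0" --pt "0 0 -5 0 0" --pt "0 0 -5 0 0"

```text
time: 6.95
tool_pos: [0.2663, 0.0549, 0.6736]
ee_rot: [3.135, 0.205, 3.002]
wrist_force: [-1.1, -0.9, 1.3]
width: 0.0939
finger_force: 0.0
```

Emit:
servo_tool --pt "0 0 -5 0 0" --pt "0 0 -5 0 0" --pt "0 0 -5 0 0"

```text
time: 7.2
tool_pos: [0.2596, 0.0574, 0.6841]
ee_rot: [3.131, 0.24, 3.003]
wrist_force: [0.5, 0.0, -0.4]
width: 0.0938
finger_force: 0.0
```

Emit:
servo_tool --pt "0 0 -5 0 0" --pt "0 0 -5 0 0" --pt "0 0 -5 0 0"

```text
time: 7.45
tool_pos: [0.252, 0.0604, 0.6942]
ee_rot: [3.128, 0.273, 3.002]
wrist_force: [-0.2, 0.3, 1.0]
width: 0.0939
finger_force: 0.0
```

```bash
python3 -c "
from h import *
o=robot.get_obs();print(o['joint_positions'],o['tool_pos'],o['ee_rot'],o['time'])"
```

```text
[ 0.08770236 -0.11455966  0.32971854 -0.10291612  2.65463563 -1.44289244] [0.25203914 0.06036931 0.69415867] [3.12848894 0.27345438 3.00204095] 7.45
```

Emit:
servo_tool --pt "2 -2 -5 0 0" --pt "2 -2 -5 0 0" --pt "2 -2 -5 0 0"

```text
time: 7.7
tool_pos: [0.209, 0.0383, 0.6969]
ee_rot: [3.132, 0.308, 3.002]
wrist_force: [-0.3, 0.6, 0.1]
width: 0.0937
finger_force: 0.0
```

Emit:
servo_tool --pt "2 0 -5 0 0" --pt "2 0 -5 0 0" --pt "2 0 -5 0 0"

```text
time: 7.95
tool_pos: [0.1692, 0.0535, 0.702]
ee_rot: [3.131, 0.345, 2.997]
wrist_force: [-0.7, -0.3, -0.1]
width: 0.094
finger_force: 0.0
```

Emit:
servo_tool --pt "2 0 -5 0 0" --pt "2 0 -5 0 0" --pt "2 0 -5 0 0"

```text
time: 8.2
tool_pos: [0.1407, 0.0609, 0.7063]
ee_rot: [3.122, 0.377, 3.0]
wrist_force: [-0.2, -0.7, -0.7]
width: 0.0941
finger_force: 0.0
```

Emit:
servo_tool --pt "2 0 -5 0 0" --pt "2 0 -5 0 0" --pt "2 0 -5 0 0"

```text
time: 8.45
tool_pos: [0.1265, 0.0638, 0.7115]
ee_rot: [3.104, 0.407, 3.007]
wrist_force: [0.1, -0.9, 0.5]
width: 0.0939
finger_force: 0.0
```

```bash
python3 -c "
from h import *
o=robot.get_obs();print(o['joint_positions'],o['tool_pos'],o['ee_rot'],o['time'])
print(R.from_euler('xyz',o['ee_rot']).as_matrix().round(3))"
```

```text
[ 1.0765919  -0.27376112  0.41559996 -0.86852934  2.65475079 -1.2093083 ] [0.12650689 0.06376392 0.71154364] [3.10421678 0.40703011 3.00708317] 8.45
[[-0.91   0.119  0.397]
 [ 0.123  0.992 -0.016]
 [-0.396  0.034 -0.918]]
```

Emit:
servo_tool --pt "-6.5 -1.6 2.7 0 0" --pt "-6.5 -1.6 2.7 0 0" --pt "-6.5 -1.6 2.7 0 0" --pt "-6.5 -1.6 2.7 0 0" --pt "-6.5 -1.6 2.7 0 0" --pt "-6.5 -1.6 2.7 0 0"

```text
time: 8.95
tool_pos: [0.1803, 0.0509, 0.7084]
ee_rot: [3.11, 0.396, 3.003]
wrist_force: [0.8, 0.9, -0.6]
width: 0.0942
finger_force: 0.0
```

Emit:
servo_tool --pt "0 -1 -5 0 0" --pt "0 -1 -5 0 0" --pt "0 -1 -5 0 0"

```text
time: 9.2
tool_pos: [0.1641, 0.0498, 0.7349]
ee_rot: [3.116, 0.437, 2.977]
wrist_force: [-4.9, 2.2, 10.9]
width: 0.0942
finger_force: 0.0
```

Emit:
servo_tool --pt "0 -1 -5 0 0" --pt "0 -1 -5 0 0" --pt "0 -1 -5 0 0"

```text
time: 9.45
tool_pos: [0.1361, 0.0385, 0.7394]
ee_rot: [3.11, 0.462, 2.995]
wrist_force: [-1.1, 0.4, 0.8]
width: 0.0943
finger_force: 0.0
```

Emit:
servo_tool --pt "0 -1 -5 0 0" --pt "0 -1 -5 0 0" --pt "0 -1 -5 0 0"

```text
time: 9.7
tool_pos: [0.1254, 0.0119, 0.7429]
ee_rot: [3.102, 0.479, 2.999]
wrist_force: [-1.1, 0.3, 1.2]
width: 0.0943
finger_force: 0.0
```

```bash
python3 -c "
from h import *
o=robot.get_obs();print(o['joint_positions'],o['tool_pos'],o['ee_rot'],o['time'])
print(R.from_euler('xyz',o['ee_rot']).as_matrix().round(3))"
```

```text
[ 1.0472     -0.25946913  0.27396651 -1.07917938  2.65417895 -1.46695624] [0.12539363 0.01194893 0.74293113] [3.10191126 0.47921366 2.99925302] 9.7
[[-0.878  0.124  0.462]
 [ 0.126  0.992 -0.026]
 [-0.461  0.035 -0.887]]
```

Emit:
servo_tool --pt "-4.2 1.7 15.4 0 0" --pt "-4.2 1.7 15.4 0 0" --pt "-4.2 1.7 15.4 0 0" --pt "-4.2 1.7 15.4 0 0" --pt "-4.2 1.7 15.4 0 0" --pt "-4.2 1.7 15.4 0 0" --pt "-4.2 1.7 15.4 0 0" --pt "-4.2 1.7 15.4 0 0" --pt "-4.2 1.7 15.4 0 0" --pt "-4.2 1.7 15.4 0 0"

```text
time: 10.53
tool_pos: [0.2477, 0.0223, 0.611]
ee_rot: [3.104, 0.483, 2.948]
wrist_force: [1.2, -2.4, 0.5]
width: 0.094
finger_force: 0.0
```

Emit:
servo_tool --pt "0 0 0 0 0" --pt "0 0 0 0 0" --pt "0 0 0 0 0"

```text
time: 10.78
tool_pos: [0.2453, 0.0341, 0.6116]
ee_rot: [3.105, 0.478, 2.996]
wrist_force: [-1.1, 0.4, 1.0]
width: 0.0939
finger_force: 0.0
```

```bash
cat > g.py <<'E'
from h import *
o=robot.get_obs();p=np.array(o['tool_pos']);M=R.from_euler('xyz',o['ee_rot']).as_matrix()
print(np.round(o['joint_positions'],3),p.round(4),o['time'],o['width'],np.round(o['wrist_force'],1));print(M.round(3))
def go(t,off=0): # target grasp-point world -> units
    g=p-.019*M[:,2]; return (M.T@(np.array(t)-g)/.025).round(2)
E
python3 - <<'E'
from g import *
a=snap('scene','s1.png');b=snap('top')
X=np.array([.5197,.0566]);th=-.14
hx=np.array([np.cos(th),np.sin(th)]);hy=np.array([-hx[1],hx[0]])
h2=cv2.cvtColor(a['image'],cv2.COLOR_BGR2HSV)
for z in(.043,.071,.101):print(z,proj(a,[*X,z]).round(1),proj(b,[*X,z]).round(1))
for sx,z in((28,.043),(-28,.043)):
    q=X+hx*sx/1000;print('edge',proj(a,[*q,z]).round(1),proj(b,[*q,z]).round(1))
E
```

```text
[-0.172 -0.547  0.959  0.063  2.251 -1.555] [0.2453 0.0341 0.6116] 10.7833 0.09386570032991513 [-1.1  0.4  1. ]
[[-0.878  0.128  0.461]
 [ 0.128  0.991 -0.03 ]
 [-0.46   0.033 -0.887]]
0.043 [263.8 263. ] [258.9 215.4]
0.071 [263.3 253. ] [258.6 213.6]
0.101 [262.8 242. ] [258.3 211.5]
edge [275.3 260.1] [260.8 203.8]
edge [252. 266.] [257.  227.1]
```

View pics/s1.png

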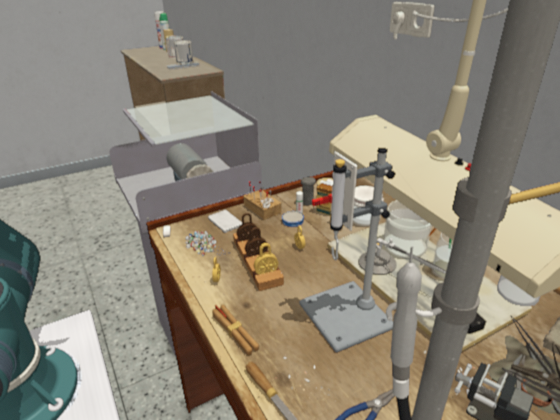

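The arm is now leaning about 27.4° in its normal configuration, and the scene is undisturbed with the master at (266,262). Next I'll refine the master's centre and work out the grasp moves.

```bash
python3 - <<'E'
from g import *
a=snap('scene');b=snap('top')
X=np.array([.5197,.0566]);th=-.14
hx=np.array([np.cos(th),np.sin(th)]);hy=np.array([-hx[1],hx[0]])
fr=X-.007*hy
print('front face c',proj(a,[*fr,.043]).round(1),'obs 266.4 263.4')
def blob(s,w,lo=(19,90,90)):
    k=cv2.inRange(cv2.cvtColor(s['image'],cv2.COLOR_BGR2HSV),lo,(34,255,255));q=np.zeros_like(k);x0,x1,y0,y1=w;q[y0:y1,x0:x1]=k[y0:y1,x0:x1];return q
q=blob(a,(225,295,230,295));ys,xs=np.nonzero(q);print('scene cols',xs.min(),xs.max(),'rows',ys.min(),ys.max(), 'disc centroid',xs[ys>251].mean(),ys[ys>251].mean())
# predicted silhouette of disc (both faces) centroid/bounds
t=np.linspace(0,2*np.pi,60)
P=np.array([proj(a,[*(X+hx*.028*np.cos(k)+hy*s),.043+.028*np.sin(k)]) for k in t for s in(-.007,.007)])
print('pred cols',P[:,0].min(),P[:,0].max(),'rows',P[:,1].min(),P[:,1].max())
# bearing of loop
L=np.array([proj(a,[*(X+hx*x+hy*s),.101]) for x in(-.009,.009) for s in(-.003,.003)]);print('loop top',L.mean(0))
C=np.array([*X,.043])
M2=M@R.from_euler('z',-2,degrees=True).as_matrix()
G=C+np.array([*(-.020*hx),.008])
gp=p-.019*M2[:,2]
for d in(.10,0):
    print('pre',d,(M.T@((G-d*M2[:,2])+.019*M2[:,2]-p)/.025).round(2))
E
```

```text
[-0.17  -0.548  0.954  0.063  2.251 -1.554] [0.2445 0.0348 0.6143] 10.8833 0.09445450874533146 [ 0.3 -0.1  0.1]
[[-0.876  0.125  0.466]
 [ 0.126  0.992 -0.03 ]
 [-0.466  0.033 -0.884]]
front face c [264.8 264.8] obs 266.4 263.4
scene cols 225 294 rows 231 294 disc centroid 261.8069815195072 263.80903490759755
pred cols 251.02487669369145 276.4380670383888 rows 250.91972315975994 275.023885919737
loop top [262.79654786 241.99308988]
pre 0.1 [ 1.68  1.52 21.42]
pre 0 [ 1.68  1.52 25.42]
```

Emit:
servo_tool --pt "0.6 0.6 1.6 -0.33 0.55" --pt "1.62 1.49 3.2 -0.33 0.55" --pt "1.62 1.49 4.8 -0.33 0.55" --pt "1.62 1.49 6.4 -0.33 0.55" --pt "1.62 1.49 8 -0.33 0.55" --pt "1.62 1.49 9.6 -0.33 0.55" --pt "1.62 1.49 11.2 -0.33 0.55" --pt "1.62 1.49 12.8 -0.33 0.55" --pt "1.62 1.49 14.4 -0.33 0.55" --pt "1.62 1.49 16 -0.33 0.55"

```text
time: 11.82
tool_pos: [0.392, 0.0663, 0.2557]
ee_rot: [3.121, 0.484, 3.038]
wrist_force: [0.6, 0.0, 0.1]
width: 0.0426
finger_force: 0.0
```

```bash
python3 - <<'E'
from g import *
th=-.14
C=np.array([.5213,.0556,.043]);G=C+np.array([-.020*np.cos(th),-.020*np.sin(th),.008])
print(go(G-.08*M[:,2]),go(G))
F=[]
for i in range(6):
    robot.snapshot('top');F.append(robot.get_obs()['wrist_force'])
print('tare',np.mean(F,0),np.std(F,0))
E
```

```text
[ 0.094 -0.678  1.863 -0.071  1.478 -1.389] [0.392  0.0663 0.2557] 11.8167 0.04258327494077606 [0.6 0.  0.1]
[[-0.881  0.093  0.465]
 [ 0.091  0.995 -0.027]
 [-0.465  0.018 -0.885]]
[-0.08 -0.06  6.85] [-0.08 -0.06 10.05]
tare [-0.67430764 -0.14114983 -2.2034819 ] [1.2979839  0.49768025 5.2392339 ]
```

Emit:
servo_tool --pt "-0.08 -0.06 1.5 0 0.55" --pt "-0.08 -0.06 3 0 0.55" --pt "-0.08 -0.06 4.5 0 0.55" --pt "-0.08 -0.06 6 0 0.55" --pt "-0.08 -0.06 7 0 0.55" --pt "-0.08 -0.06 7.8 0 0.55" --pt "-0.08 -0.06 8.6 0 0.55" --pt "-0.08 -0.06 8.6 0 0.55" --pt "-0.08 -0.06 8.6 0 0.55"

```text
time: 12.87
tool_pos: [0.4935, 0.0583, 0.0683]
ee_rot: [3.122, 0.483, 3.038]
wrist_force: [0.0, -0.2, -0.0]
width: 0.0421
finger_force: 0.0
```

```bash
python3 - <<'E'
from g import *
th=-.14
C=np.array([.5213,.0556,.043]);G=C+np.array([-.020*np.cos(th),-.020*np.sin(th),.008])
print(go(G))
F=[]
a=snap('scene');b=snap('top')
A=cv2.resize(a['image'][180:300,210:310],(500,600),interpolation=cv2.INTER_CUBIC)
B=cv2.resize(b['image'][180:240,230:290],(300,300),interpolation=cv2.INTER_CUBIC)
K=np.zeros((600,800,3),np.uint8);K[:,:500]=A;K[:300,500:]=B;cv2.imwrite('pics/p1.png',K)
E
```

```text
[ 0.04  -0.381  2.072 -0.057  0.971 -1.411] [0.4935 0.0583 0.0683] 12.8667 0.04208177605778121 [ 0.  -0.2 -0. ]
[[-0.881  0.094  0.464]
 [ 0.092  0.995 -0.028]
 [-0.464  0.018 -0.885]]
[0.04 0.02 1.52]
```

View pics/p1.png

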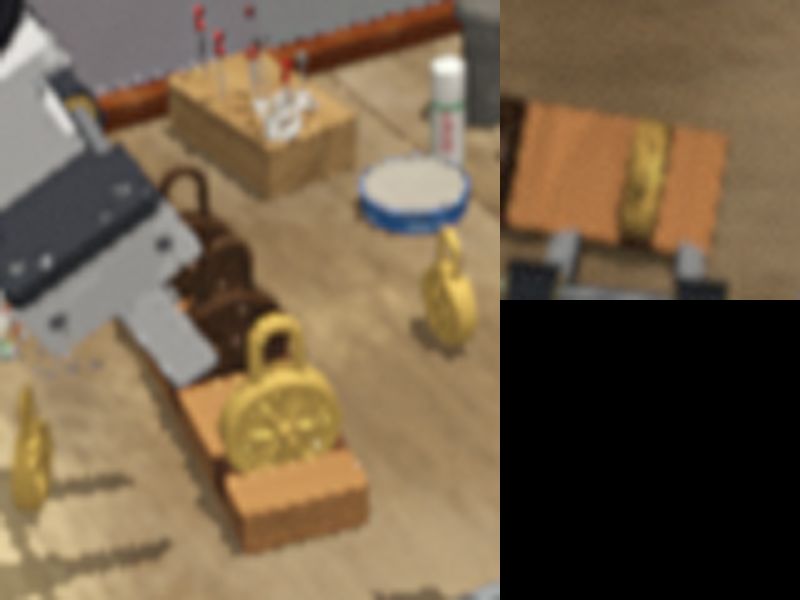

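The fingers straddle the disc's robot-side edge. In the top crop they are at 563 and 692, and the disc's near edge is at about 630, so they are centred. I'll go in and close.

Emit:
servo_tool --pt "0.04 0.02 0.6 0 0.55" --pt "0.04 0.02 1.2 0 0.55" --pt "0.04 0.02 1.5 0 0.55" --pt "0.04 0.02 1.5 0 0.55" --pt "0.04 0.02 1.5 0 0.7" --pt "0.04 0.02 1.5 0 0.8" --pt "0.04 0.02 1.5 0 0.9" --pt "0.04 0.02 1.5 0 1" --pt "0.04 0.02 1.5 0 1" --pt "0.04 0.02 1.5 0 1"

```text
time: 13.8
tool_pos: [0.5079, 0.0575, 0.0316]
ee_rot: [3.122, 0.48, 3.038]
wrist_force: [-0.3, 0.5, 0.3]
width: 0.0057
finger_force: 0.0
```

Emit:
servo_tool --pt "0 0 0 0 1" --pt "0 0 0 0 1" --pt "0 0 0 0 1" --pt "0 0 0 0 1" --pt "0 0 0 0 1"

```text
time: 14.22
tool_pos: [0.5077, 0.0574, 0.0311]
ee_rot: [3.122, 0.479, 3.038]
wrist_force: [0.0, -0.2, 0.5]
width: 0.0003
finger_force: 0.0
```

```bash
python3 - <<'E'
from g import *
print('up 100 mm',(M.T@[0,0,.1]/.025).round(3), o['finger_force'],o['wrist_torque'])
np.save('grasp.npy',np.c_[M,p])
E
```

```text
[ 0.036 -0.3    2.093 -0.059  0.873 -1.409] [0.5077 0.0574 0.0311] 14.2167 0.0003411662905113967 [ 0.  -0.2  0.5]
[[-0.883  0.095  0.46 ]
 [ 0.092  0.995 -0.029]
 [-0.461  0.017 -0.887]]
up 100 mm [-1.843  0.068 -3.549] 0.0 [ 0.02625343  0.24339624 -0.03243112]
```

```bash
python3 - <<'E'
from g import *
a=snap('scene');b=snap('top')
A=cv2.resize(a['image'][220:292,220:304],(490,420),interpolation=cv2.INTER_CUBIC)
B=cv2.resize(b['image'][185:245,230:290],(300,300),interpolation=cv2.INTER_CUBIC)
K=np.zeros((420,800,3),np.uint8);K[:,:490]=A;K[:300,500:]=B;cv2.imwrite('pics/p2.png',K)
print('tip proj',proj(a,p),proj(b,p), 'gp',proj(a,p-.019*M[:,2]),proj(b,p-.019*M[:,2]))
E
```

```text
[ 0.036 -0.3    2.093 -0.059  0.873 -1.409] [0.5077 0.0574 0.0311] 14.2167 0.0003411662905113967 [ 0.  -0.2  0.5]
[[-0.883  0.095  0.46 ]
 [ 0.092  0.995 -0.029]
 [-0.461  0.017 -0.887]]
tip proj [259.13058621 268.69527691] [258.5633188  221.13373872] gp [255.22587298 263.87731619] [258.08150076 223.8524528 ]
```

View pics/p2.png

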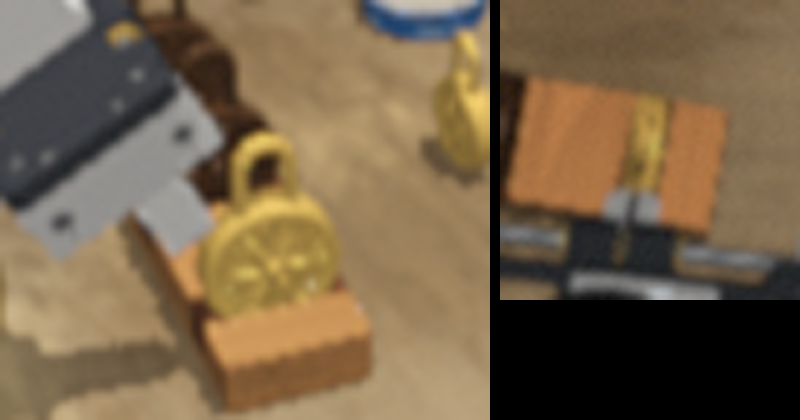

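```bash
python3 - <<'E'
from g import *
a=snap('scene');b=snap('top')
p1=np.array([.4935,.0583,.0683])
for n,pp,h in(('p1',p1,.021),('p2',p,.0)):
  for off in(h,h+.0125):
   for d in(0,-.02):
    T=pp-off*M[:,1]+d*M[:,2]
    print(n,off,d,'right',proj(a,T-.008*M[:,0]).round(1),'left',proj(a,T+.008*M[:,0]).round(1), 'top',proj(b,T).round(1))
print('dist',np.linalg.norm(np.array(a['eye'])-p))
# grey finger mask in top near tips
im=b['image'][212:240,245:270];print(cv2.cvtColor(im,cv2.COLOR_BGR2HSV)[:,:,1])
E
```

```text
[ 0.036 -0.301  2.093 -0.059  0.873 -1.408] [0.5078 0.0574 0.0312] 14.3167 0.0005008214979729655 [-0.4 -0.3 -0.1]
[[-0.883  0.095  0.46 ]
 [ 0.092  0.995 -0.029]
 [-0.461  0.017 -0.887]]
p1 0.021 0 right [259.  260.5] left [253.  264.9] top [266.8 226.1]
p1 0.021 -0.02 right [254.7 255.1] left [248.6 259.6] top [266.4 229.1]
p1 0.0335 0 right [261.1 263.8] left [255.1 268.3] top [272.2 226.7]
p1 0.0335 -0.02 right [256.8 258.4] left [250.7 262.9] top [272.  229.8]
p2 0.0 0 right [262.  266.6] left [256.3 270.8] top [258.6 221.1]
p2 0.0 -0.02 right [257.9 261.5] left [252.1 265.7] top [258.1 224. ]
p2 0.0125 0 right [264.1 269.8] left [258.3 274.1] top [263.8 221.7]
p2 0.0125 -0.02 right [260.  264.7] left [254.2 269. ] top [263.4 224.6]
dist 0.9848335373831252
[[157 154 156 157 156 157 153 156 156 153 154 156 154 151 150 148 147 145
  154 155 155 156 154 155 157]
 [153 154 158 154 155 157 152 155 156 156 157 157 153 153 149 145 147 144
  150 152 156 154 157 157 154]
 [155 155 155 158 153 156 155 155 157 155 157 155 156 155 147 146 147 148
  150 155 157 156 158 155 158]
 [153 155 155 
[... 1911 characters left out ...]
65  54  42  12  12  24  26  31  36  39
   24  35  81 100  81  58  61]
 [ 44  47  25  40  20  25  37  41  75  65  32  12  25  36  36  36  29  26
   34  40  67  55  26  10  13]
 [ 36  45  36  45  26  33  19  44  86  78  34  31  31  41  30  24  31  51
   17  62  68  35  11   4   2]
 [ 38  30  45  30  37  32  18  46  88  78  27  24  49  29  31  37  30  38
   12  79  85  51  12   2   0]
 [ 28  21  40  38  21  21  33  47  89  68  24  37  30  32  42  36  30  36
    6  92 109  81  48  39  38]
 [  6  26  31  17  31  23  18  17  36  26  14  33  15  33  34  31  39  40
   30  73 105  92  88  89  83]
 [  3   3   6   0   7  10   7   4   0   8   4  14  16  28  17   6  19  30
   46  43  80  95  93  94  99]]
```

```bash
python3 - <<'E'
from g import *
a=snap('scene');b=snap('top')
x,r=tri(a,(253.4,260.3),b,(261,222.5)); print('near finger tip outer',x,r,'pred',p-.0125*M[:,1])
x,r=tri(a,(253.4,260.3),b,(258,222.5)); print('near finger tip mid',x,r)
# master loop top + disc via two views
print('rack near end corner scene obs', [proj(a,[*q,.026]).round(1) for q in((.5459,.0181),(.4838,.0261))])
im=cv2.resize(a['image'][236:292,240:310],(700,560),interpolation=cv2.INTER_CUBIC)
cv2.imwrite('pics/p3.png',im)
E
```

```text
[ 0.036 -0.301  2.093 -0.059  0.873 -1.408] [0.5078 0.0574 0.0312] 14.4167 0.0005444788345036048 [-0.1 -0.1  0.2]
[[-0.883  0.095  0.46 ]
 [ 0.092  0.995 -0.029]
 [-0.461  0.017 -0.887]]
near finger tip outer [0.49651074 0.05212866 0.06386429] [np.float64(0.003777762138839767), np.float64(0.00377776213883985)] pred [0.50658511 0.04499317 0.0309593 ]
near finger tip mid [0.49826284 0.05878194 0.05846905] [np.float64(0.0026062723299515047), np.float64(0.0026062723299514518)]
rack near end corner scene obs [array([282.4, 274.5]), array([256.1, 281.8])]
```

View pics/p3.png

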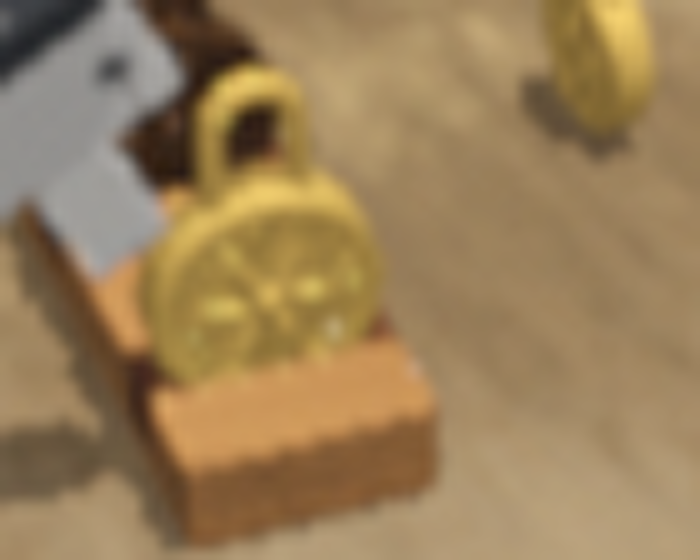

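The master hasn't moved. In the picture the shut fingertips end at (253,260), about 30 mm short of where the reported TCP projects, which explains the miss. I'll reopen, advance in small steps along the tool and watch the force.

Emit:
servo_tool --pt "0 0 -0.4 0 0.55" --pt "0 0 -0.4 0 0.55" --pt "0 0 -0.4 0 0.55" --pt "0 0 -0.4 0 0.55" --pt "0 0 -0.4 0 0.55" --pt "0 0 0 0 0.55" --pt "0 0 0.15 0 0.55" --pt "0 0 0.3 0 0.55"

```text
time: 15.18
tool_pos: [0.5109, 0.0572, 0.0236]
ee_rot: [3.123, 0.478, 3.038]
wrist_force: [-0.0, 0.0, 0.3]
width: 0.0419
finger_force: 0.0
```

Emit:
servo_tool --pt "0 0 0.1 0 0.55" --pt "0 0 0.2 0 0.55" --pt "0 0 0.3 0 0.55" --pt "0 0 0.3 0 0.55"

```text
time: 15.52
tool_pos: [0.5145, 0.057, 0.0174]
ee_rot: [3.123, 0.478, 3.038]
wrist_force: [-0.2, 0.6, 0.4]
width: 0.0424
finger_force: 0.0
```

```bash
python3 - <<'E'
from g import *
print(o['wrist_torque'])
a=snap('scene');b=snap('top')
s=cv2.resize(a['image'][236:292,235:291],(400,400),interpolation=cv2.INTER_CUBIC)
t=cv2.resize(b['image'][195:245,235:285],(400,400),interpolation=cv2.INTER_CUBIC)
cv2.imwrite('pics/p4.png',np.hstack([s,t]))
E
```

```text
[ 0.034 -0.265  2.097 -0.06   0.834 -1.408] [0.5145 0.057  0.0174] 15.5167 0.04240879270554498 [-0.2  0.6  0.4]
[[-0.883  0.095  0.46 ]
 [ 0.092  0.995 -0.029]
 [-0.46   0.017 -0.888]]
[ 0.0862763   0.24637062 -0.00948513]
```

View pics/p4.png

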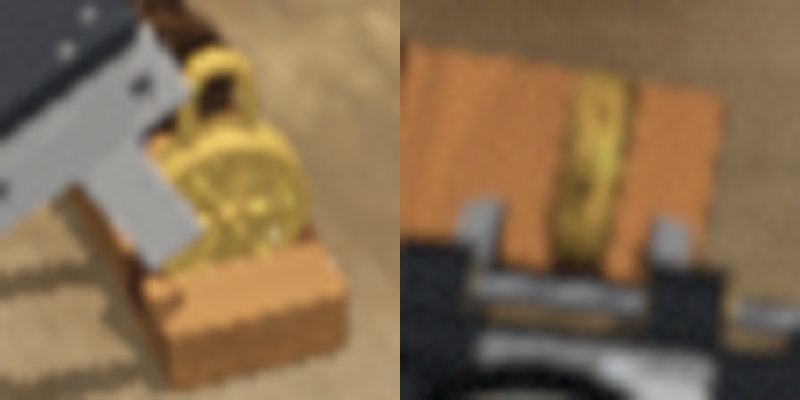

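```bash
python3 - <<'E'
from g import *
a=snap('scene');b=snap('top')
for du in(0,1.5,2.8):
    x,r=tri(a,(259.5,270.3),b,(268.75+du,222.5)); print(x,r[0],'pred outer',p-.0335*M[:,1],'inner',p-.021*M[:,1])
# master: disc front face centre & loop top from both views
sx,sy=235+232/7.14,236+208/7.14
print('disc front centre scene',sx,sy,'-> at y plane .0486',plane(a,sx,sy,.0486,1),plane(a,sx,sy,.043,2))
print(proj(a,[.5213-.001,.0556-.007,.043]))
E
```

```text
[ 0.034 -0.265  2.096 -0.06   0.834 -1.408] [0.5147 0.057  0.0179] 15.6167 0.042347022746012035 [-0.7  0.2  0.3]
[[-0.883  0.095  0.46 ]
 [ 0.092  0.995 -0.029]
 [-0.461  0.017 -0.887]]
[0.50025139 0.03407481 0.04643322] 0.0026225334849047867 pred outer [0.51151486 0.02366604 0.01731534] inner [0.51270199 0.03610772 0.01752822]
[0.49934198 0.03076818 0.0492633 ] 0.0032253348592991755 pred outer [0.51151486 0.02366604 0.01731534] inner [0.51270199 0.03610772 0.01752822]
[0.49855692 0.02791526 0.05170698] 0.0037452675345160313 pred outer [0.51151486 0.02366604 0.01731534] inner [0.51270199 0.03610772 0.01752822]
disc front centre scene 267.49299719887955 265.13165266106444 -> at y plane .0486 [0.52485001 0.0486     0.0403656 ] [0.52333395 0.04559048 0.043     ]
[265.67152996 264.84722639]
```

Emit:
servo_tool --pt "-0.06 -0.04 0.2 0 0.55" --pt "-0.12 -0.08 0.4 0 0.55" --pt "-0.12 -0.08 0.55 0 0.55" --pt "-0.12 -0.08 0.6 0 0.55" --pt "-0.12 -0.08 0.6 0 0.55"

```text
time: 16.13
tool_pos: [0.5237, 0.0542, 0.005]
ee_rot: [3.123, 0.478, 3.037]
wrist_force: [-0.0, 0.2, 0.6]
width: 0.0423
finger_force: 0.0
```

Emit:
servo_tool --pt "0 0 0 0 0.7" --pt "0 0 0 0 0.8" --pt "0 0 0 0 0.85" --pt "0 0 0 0 0.9" --pt "0 0 0 0 1" --pt "0 0 0 0 1" --pt "0 0 0 0 1" --pt "0 0 0 0 1"

```text
time: 16.8
tool_pos: [0.524, 0.0541, 0.006]
ee_rot: [3.123, 0.479, 3.038]
wrist_force: [-1.4, -1.5, 0.4]
width: 0.0137
finger_force: 29.9
```

```bash
python3 - <<'E'
from g import *
print('up 100 mm',(M.T@[0,0,.1]/.025).round(3), o['finger_force'],o['wrist_torque'])
np.save('grasp.npy',np.c_[M,p])
E
```

```text
[ 0.025 -0.226  2.093 -0.057  0.798 -1.417] [0.524  0.0541 0.006 ] 16.8 0.013665449734108655 [-1.4 -1.5  0.4]
[[-0.883  0.095  0.46 ]
 [ 0.092  0.995 -0.029]
 [-0.461  0.017 -0.887]]
up 100 mm [-1.844  0.066 -3.549] 29.90033894777298 [-0.24221978  0.23836911 -0.13131765]
```

Gripped: the opening is 13.7 mm at 30 N. Now I'll lift straight up.

Emit:
servo_tool --pt "-0.18 0.01 -0.35 0 1" --pt "-0.46 0.02 -0.89 0 1" --pt "-0.83 0.03 -1.6 0 1" --pt "-1.2 0.04 -2.3 0 1" --pt "-1.55 0.06 -2.98 0 1" --pt "-1.84 0.07 -3.55 0 1" --pt "-1.84 0.07 -3.55 0 1" --pt "-1.84 0.07 -3.55 0 1"

```text
time: 17.47
tool_pos: [0.5233, 0.0546, 0.1056]
ee_rot: [3.122, 0.478, 3.038]
wrist_force: [0.9, -0.0, -5.2]
width: 0.0141
finger_force: 29.9
```

```bash
cat > k.py <<'E'
from g import *
Gm=np.load('grasp.npy')
LP=np.array([.5223,.0555,.095]) # loop at grasp
loop=LP+M@Gm[:,:3].T@np.zeros(3)+(p-Gm[:,3])
SEAT=np.array([.571,-.1285,.163]);th=-.056
HX=np.array([np.cos(th),np.sin(th),0]);HY=np.array([-HX[1],HX[0],0])
def to(dx,dy,dz): # loop target relative to seat, in stand axes (m)
    return (M.T@(SEAT+dx*HX+dy*HY+np.array([0,0,dz])-loop)/.025).round(2)
rel=loop-SEAT
print('loop rel seat (stand axes) mm',(np.array([rel@HX,rel@HY,rel[2]])*1000).round(1),'ff',o['finger_force'])
def blobs(s,roi):
    x0,x1,y0,y1=roi;k=cv2.inRange(cv2.cvtColor(s['image'],cv2.COLOR_BGR2HSV),(19,90,90),(34,255,255))[y0:y1,x0:x1]
    c=max(cv2.findContours(k,0,1)[0],key=cv2.contourArea);return np.array(cv2.boundingRect(c))+[x0,y0,0,0]
E
python3 - <<'E'
from k import *
F=[]
for i in range(8):
    robot.snapshot('top');F.append(robot.get_obs()['wrist_force'])
print('F',np.mean(F,0),np.std(F,0))
a=snap('scene');print('brass',blobs(a,(230,330,190,275)))
ld=loop;t=np.linspace(0,6.28,40)
c=loop-[0,0,.052];P=np.array([proj(a,c+M[:,1]*s+np.array([.99,-.08,0])*.028*np.cos(k)+np.array([0,0,.028*np.sin(k)]))for k in t for s in(-.007,.007)])
print('pred disc',P.min(0),P.max(0),'loop top',proj(a,loop+[0,0,.006]))
print(to(0,.04,.0235),to(0,.04,.0175))
E
```

```text
[ 0.026 -0.33   1.958 -0.047  1.037 -1.432] [0.5233 0.0546 0.1056] 17.4667 0.014092023133444835 [ 0.9 -0.  -5.2]
[[-0.883  0.095  0.459]
 [ 0.092  0.995 -0.028]
 [-0.46   0.017 -0.888]]
loop rel seat (stand axes) mm [-59.6 181.4  31.6] ff 29.938393235206604
F [-0.3046066  -0.05004673 -5.46217494] [0.36679525 0.38920532 0.30065471]
brass [252 204  26  37]
pred disc [249.75004343 212.80038283] [276.11269061 238.90025008] loop top [261.94849291 202.45904325]
[-2.21 -5.56  1.4 ] [-2.1  -5.57  1.61]
```

```bash
python3 - <<'E'
from k import *
a=snap('scene')
def rows(im,roi):
    x0,x1,y0,y1=roi;k=cv2.inRange(cv2.cvtColor(im,cv2.COLOR_BGR2HSV),(19,90,70),(34,255,255))[y0:y1,x0:x1]
    for r in range(0,k.shape[0],1):
        xs=np.nonzero(k[r])[0]; 
        if len(xs):print(r+y0,xs.min()+x0,xs.max()+x0,len(xs),end=' | ')
    print()
rows(a['image'],(248,282,198,246))
rows(cv2.imread('pics/s1.png'),(252,282,236,282))
E
```

```text
[ 0.025 -0.329  1.959 -0.047  1.036 -1.432] [0.5236 0.0544 0.1051] 17.9167 0.013815638392349044 [ 0.   0.1 -5.4]
[[-0.883  0.095  0.459]
 [ 0.092  0.995 -0.029]
 [-0.46   0.017 -0.888]]
loop rel seat (stand axes) mm [-59.4 181.2  31.1] ff 29.938481748104095
204 262 264 3 | 205 262 267 6 | 206 263 267 5 | 207 265 268 4 | 208 267 269 3 | 209 267 269 3 | 210 266 269 4 | 211 267 269 3 | 212 267 269 3 | 213 267 269 3 | 214 260 269 7 | 215 259 270 12 | 216 258 272 15 | 217 257 272 16 | 218 257 273 17 | 219 256 274 19 | 220 257 275 19 | 221 257 275 19 | 222 258 276 19 | 223 259 276 18 | 224 260 276 17 | 225 261 277 17 | 226 262 277 16 | 227 262 276 15 | 228 263 276 14 | 229 264 276 13 | 230 264 276 13 | 231 264 275 12 | 232 252 275 15 | 233 253 274 15 | 234 252 273 16 | 235 253 281 18 | 236 254 281 19 | 237 255 271 17 | 238 256 270 15 | 239 258 272 11 | 240 259 281 9 | 241 271 281 9 | 242 272 281 9 | 243 270 281 12 | 244 272 281 9 | 245 272 281 8 | 
237 281 281 1 | 239 280 281 2 | 240 270 281 3 | 241 272 281 8 | 242 264 281 11 | 243 262 281 15 | 244 261 281 17 | 245 260 278 17 | 246 260 281 18 | 247 259 278 13 | 248 259 277 10 | 249 259 279 11 | 250 259 279 12 | 251 260 279 9 | 252 259 271 9 | 253 259 272 14 | 254 260 274 15 | 255 260 275 16 | 256 258 275 18 | 257 257 276 20 | 258 256 276 21 | 259 256 277 22 | 260 255 277 23 | 261 255 277 23 | 262 254 278 25 | 263 254 278 25 | 264 254 277 24 | 265 254 277 24 | 266 254 277 24 | 267 255 276 22 | 268 255 276 22 | 269 255 275 21 | 270 256 274 19 | 271 256 272 17 | 272 256 265 10 | 273 257 263 7 |
```

Emit:
servo_tool --pt "-0.2 -0.5 0.12 0 1" --pt "-0.5 -1.2 0.3 0 1" --pt "-0.8 -2 0.5 0 1" --pt "-1.15 -2.9 0.73 0 1" --pt "-1.5 -3.8 0.96 0 1" --pt "-1.85 -4.65 1.17 0 1" --pt "-2.1 -5.3 1.33 0 1" --pt "-2.2 -5.56 1.4 0 1" --pt "-2.2 -5.56 1.4 0 1" --pt "-2.2 -5.56 1.4 0 1"

```text
time: 18.8
tool_pos: [0.5751, -0.0898, 0.0974]
ee_rot: [3.122, 0.478, 3.037]
wrist_force: [-0.4, -0.1, -4.5]
width: 0.0134
finger_force: 30.0
```

```bash
python3 - <<'E'
from k import *
a=snap('scene');b=snap('top')
s=cv2.resize(a['image'][195:285,295:395],(800,720),interpolation=cv2.INTER_CUBIC)[:600,:500]
t=cv2.resize(b['image'][145:220,305:380],(300,300),interpolation=cv2.INTER_CUBIC)
K=np.zeros((600,800,3),np.uint8);K[:,:500]=s;K[:300,500:]=t
cv2.imwrite('pics/q1.png',K)
print('seat pred',proj(a,SEAT),proj(b,SEAT),'tip',proj(a,SEAT+.011*HY+[0,0,.015]),'loop pred',proj(a,loop),proj(b,loop),'tube bottom',proj(a,SEAT+[0,0,.064]))
F=[]
for i in range(4):
    robot.snapshot('top');F.append(robot.get_obs()['wrist_force'])
print('F',np.mean(F,0))
E
```

```text
[-0.336 -0.189  1.868  0.148  1.005 -1.857] [ 0.5751 -0.0898  0.0974] 18.8 0.013429473141342746 [-0.4 -0.1 -4.5]
[[-0.883  0.095  0.459]
 [ 0.093  0.995 -0.028]
 [-0.46   0.018 -0.888]]
loop rel seat (stand axes) mm [ 0.1 40.2 23.5] ff 29.989279210567474
seat pred [332.74597172 255.66105942] [345.24060424 184.36599934] tip [329.89776692 245.94118809] loop pred [321.86700717 234.28682251] [327.75226772 180.49763761] tube bottom [334.38374531 226.53094245]
F [ 0.61728692  0.04425801 -5.37580795]
```

View pics/q1.png

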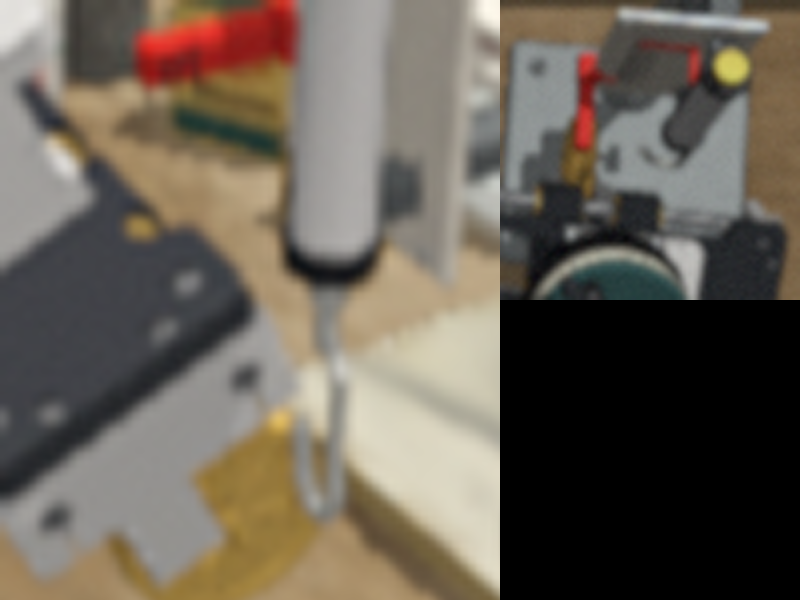

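The hook is visible at (335,260), and the master sits left of it behind the gripper's side plate. The plate's front corner is at (332,241). I'll check the clearances and the disc's actual position numerically.

```bash
python3 - <<'E'
from k import *
a=snap('scene');b=snap('top')
for sh in(0,.032):
  for yy in(.0885,.02):
    q=p-(.097+sh)*M[:,2]-.0375*M[:,0]-yy*M[:,1]
    print('body corner sh',sh,yy,q.round(3),proj(a,q).round(1),'rel seat',(q-SEAT).round(3))
print('corner obs at y planes',[plane(a,330,239,y,1).round(3) for y in(p[1]-.0885,p[1]-.03,p[1]-.01)])
c=loop-[0,0,.052]
t=np.linspace(0,6.28,60)
P=np.array([proj(a,c+M[:,1]*s+np.array([.99,-.09,0])*.028*np.cos(k)+np.array([0,0,.028*np.sin(k)]))for k in t for s in(-.007,.007)])
i=P[:,0].argmax();print('pred disc right',P[i],'bottom',P[P[:,1].argmax()],'loop r',proj(a,loop+np.array([.013,0,-.015])))
k=cv2.inRange(cv2.cvtColor(a['image'],cv2.COLOR_BGR2HSV),(17,90,60),(34,255,255))
for r in range(240,285):
    xs=np.nonzero(k[r,300:345])[0]+300
    if len(xs):print(r,xs.min(),xs.max(),len(xs),end=' | ')
print()
kb=cv2.inRange(cv2.cvtColor(b['image'],cv2.COLOR_BGR2HSV),(17,90,60),(34,255,255))[165:200,305:345];ys,xs=np.nonzero(kb)
print('top brass',[(r+165,(xs[ys==r].min()+305),(xs[ys==r].max()+305)) for r in sorted(set(ys))])
print('top pred loop',proj(b,loop),'disc near',proj(b,c+[.028,0,0]),proj(b,c-[.028,0,0]))
E
```

```text
[-0.334 -0.19   1.868  0.148  1.005 -1.858] [ 0.5753 -0.089   0.098 ] 19.1 0.013821079431292075 [ 0.8  0.  -5.8]
[[-0.883  0.094  0.461]
 [ 0.091  0.995 -0.028]
 [-0.461  0.017 -0.887]]
loop rel seat (stand axes) mm [ 0.3 40.9 24. ] ff 29.989217519760132
body corner sh 0 0.0885 [ 0.555 -0.178  0.2  ] [343.3 256.1] rel seat [-0.016 -0.049  0.037]
body corner sh 0 0.02 [ 0.562 -0.11   0.201] [323.5 235.1] rel seat [-0.009  0.019  0.038]
body corner sh 0.032 0.0885 [ 0.541 -0.177  0.228] [336.7 244.7] rel seat [-0.03  -0.048  0.065]
body corner sh 0.032 0.02 [ 0.547 -0.109  0.229] [316.9 224. ] rel seat [-0.024  0.02   0.066]
corner obs at y planes [array([ 0.526, -0.178,  0.245]), array([ 0.57 , -0.119,  0.195]), array([ 0.585, -0.099,  0.178])]
pred disc right [335.11794981 253.0163383 ] bottom [317.98808152 269.99303825] loop r [327.14557037 238.3442624 ]
246 328 330 3 | 247 328 331 4 | 248 326 330 5 | 249 325 330 6 | 250 324 334 8 | 251 322 334 10 | 252 321 335 13 | 253 320 335 13 | 254 319 339 14 | 255 320 340 14 | 256 320 341 15 | 257 321 342 15 | 258 321 343 17 | 259 322 344 17 |
[... 1161 characters left out ...]
.int64(321), np.int64(328)), (np.int64(185), np.int64(320), np.int64(328)), (np.int64(186), np.int64(320), np.int64(327)), (np.int64(187), np.int64(320), np.int64(327)), (np.int64(188), np.int64(321), np.int64(327)), (np.int64(189), np.int64(321), np.int64(328)), (np.int64(190), np.int64(321), np.int64(328)), (np.int64(191), np.int64(324), np.int64(328)), (np.int64(192), np.int64(314), np.int64(327)), (np.int64(193), np.int64(314), np.int64(327)), (np.int64(195), np.int64(315), np.int64(315)), (np.int64(196), np.int64(314), np.int64(314)), (np.int64(197), np.int64(314), np.int64(314))]
top pred loop [327.44086783 180.29879555] disc near [324.51978632 173.13323286] [324.6191091  198.22858051]
```

```bash
python3 - <<'E'
from k import *
print(to(0.0005,.03,.0175),to(.0005,.013,.0175),to(.0005,.001,.0175))
E
```

```text
[-0.335 -0.19   1.868  0.148  1.005 -1.858] [ 0.5754 -0.0894  0.098 ] 19.2 0.013578386586332746 [-0.1  0.1 -5.2]
[[-0.883  0.094  0.461]
 [ 0.091  0.995 -0.028]
 [-0.461  0.017 -0.887]]
loop rel seat (stand axes) mm [ 0.4 40.6 24. ] ff 29.989235401153564
[ 0.1  -0.43  0.23] [ 0.07 -1.11  0.24] [ 0.05 -1.59  0.24]
```

Emit:
servo_tool --pt "0.05 -0.2 0.12 0 1" --pt "0.1 -0.43 0.23 0 1" --pt "0.09 -0.6 0.23 0 1" --pt "0.08 -0.8 0.24 0 1" --pt "0.07 -1 0.24 0 1" --pt "0.07 -1.11 0.24 0 1" --pt "0.07 -1.11 0.24 0 1" --pt "0.07 -1.11 0.24 0 1"

```text
time: 19.87
tool_pos: [0.574, -0.1181, 0.0913]
ee_rot: [3.122, 0.479, 3.037]
wrist_force: [-0.5, 0.2, -5.1]
width: 0.0138
finger_force: 30.0
```

```bash
python3 - <<'E'
from k import *
F=[]
for i in range(3):
    robot.snapshot('top');F.append(robot.get_obs()['wrist_force'])
print('F',np.mean(F,0))
print(to(.0005,.001,.0175))
E
```

```text
[-0.402 -0.172  1.866  0.183  0.999 -1.937] [ 0.574  -0.1181  0.0913] 19.8667 0.013834191370001091 [-0.5  0.2 -5.1]
[[-0.883  0.096  0.46 ]
 [ 0.093  0.995 -0.029]
 [-0.461  0.017 -0.887]]
loop rel seat (stand axes) mm [ 0.7 11.9 17.4] ff 29.98930513858795
F [ 0.57470752  0.55076226 -4.76751898]
[-0.02 -0.43 -0.01]
```

```bash
python3 - <<'E'
from k import *
F=[]
for i in range(10):
    robot.snapshot('top');F.append(robot.get_obs()['wrist_force'])
print('F',np.mean(F,0),np.std(F,0)/3)
E
```

```text
[-0.401 -0.172  1.867  0.183  0.999 -1.937] [ 0.5741 -0.1175  0.0913] 20.0167 0.01391189021432061 [ 0.2  0.2 -4.5]
[[-0.883  0.095  0.461]
 [ 0.092  0.995 -0.029]
 [-0.461  0.017 -0.887]]
loop rel seat (stand axes) mm [ 0.7 12.4 17.4] ff 29.989188015460968
F [-4.90143103e-03 -1.02661540e-01 -5.01125288e+00] [0.14909263 0.15547431 0.09906474]
```

Emit:
servo_tool --pt "-0.04 0 -0.07 0 1" --pt "-0.07 0 -0.14 0 1" --pt "-0.07 0 -0.14 0 1"

```text
time: 20.77
tool_pos: [0.5744, -0.118, 0.096]
ee_rot: [3.123, 0.48, 3.038]
wrist_force: [0.4, -0.7, -5.3]
width: 0.0139
finger_force: 30.0
```

```bash
python3 - <<'E'
from k import *
F=[]
for i in range(10):
    robot.snapshot('top');F.append(robot.get_obs()['wrist_force'])
print('F',np.mean(F,0),np.std(F,0)/3)
print(to(.0005,.001,loop[2]-SEAT[2]))
E
```

```text
[-0.401 -0.176  1.86   0.182  1.007 -1.935] [ 0.5744 -0.118   0.096 ] 20.7667 0.013888043595750459 [ 0.4 -0.7 -5.3]
[[-0.882  0.095  0.462]
 [ 0.092  0.995 -0.029]
 [-0.462  0.017 -0.887]]
loop rel seat (stand axes) mm [ 1.  12.  22.1] ff 29.989316761493683
F [-0.06958151  0.21122231 -5.08740421] [0.17048807 0.16521229 0.19309443]
[-0.   -0.44 -0.01]
```

```bash
python3 - <<'E'
from k import *
a=snap('scene')['image'].astype(int);s=cv2.imread('pics/s1.png').astype(int)
d=np.abs(a-s).sum(2)
print(d[228:266:1,326:346])
E
```

```text
[-0.401 -0.175  1.861  0.182  1.007 -1.935] [ 0.5739 -0.1177  0.0951] 21.2667 0.01388120576661201 [-0.6  0.4 -4.3]
[[-0.883  0.095  0.46 ]
 [ 0.092  0.995 -0.029]
 [-0.461  0.017 -0.887]]
loop rel seat (stand axes) mm [ 0.5 12.2 21.1] ff 29.989239871501923
[[ 20  20  21  23  19  13   9   8  20   4   6   9  10   4   7  20  21  22
   20  20]
 [ 22  19  22  23  22  17  13   4  12   9   8   4  11   5  13  16  24  23
   21  20]
 [ 24  23  26  25  23  20  22  16   7  15  13   6  13  16  21  22  21  19
   24  22]
 [ 21  16  20  24  26  21  28  18  12  19  21  20  18  20  25  25  23  24
   20  22]
 [ 48  53  34   5  18  23  25  20  22  24  21  20  19  21  19  21  21  24
   22  22]
 [170 172 142  76  10  19  25  24  17  17  16  23  22  21  24  22  22  23
   22  21]
 [229 226 217 175  87   8  26  27  21  17  21  20  23  25  20  20  22  22
   23  21]
 [234 226 232 235 176  68  12  26  25  22  26  22  21  19  26  20  25  21
   25  19]
 [223 231 235 240 232 150  45   8  26  24  21  20  25  23  20  23  19  25
   24  24]
 [186 225 237 243 243 219 146  57   6  27  24  23  22  21  22  22  27  24
   2
[... 1687 characters left out ...]
  26  20
   21  23]
 [ 76  79  78  73  73  74  81  59  23  74  72  71 133 178 174 132  76  19
   20  24]
 [ 78  76  80  74  73  73  76  69  61  53  18  16  74 129 162 149 115  40
    8  14]
 [ 78  76  80  79  73  70  64  40  12   7  27  59  34  69 126 142 129  69
   25  12]
 [ 79  76  77  78  68  45  26  30  38  30  47  68  49  40  86 131 135  99
   44  20]
 [ 71  75  76  68  43  27  55  61  38  52  33  42  42  33  71 109 129 120
   63  18]
 [ 70  73  59  38  25  58  72  58  45  45  35  32  34  35  50  75  97 120
   76  22]
 [ 71  62  23  29  61  70  68  57  54  49  43  39  38  32  43  45  57  87
   72  25]
 [ 76  56   5  66  75  77  70  60  59  52  38  39  38  36  60  37  35  46
   38  21]]
```

Emit:
servo_tool --pt "0.03 -0.06 0.06 0 1" --pt "0.03 -0.16 0.06 0 1" --pt "0.03 -0.26 0.06 0 1" --pt "0.03 -0.36 0.06 0 1" --pt "0.03 -0.45 0.06 0 1" --pt "0.03 -0.45 0.06 0 1" --pt "0.03 -0.45 0.06 0 1"

```text
time: 21.9
tool_pos: [0.5729, -0.1292, 0.0934]
ee_rot: [3.122, 0.479, 3.037]
wrist_force: [0.1, 0.6, -5.3]
width: 0.0137
finger_force: 30.0
```

```bash
python3 - <<'E'
from k import *
F=[]
for i in range(8):
    robot.snapshot('top');F.append(robot.get_obs()['wrist_force'])
print('F',np.mean(F,0),np.std(F,0)/3)
print('down10',(M.T@[0,0,-.01]/.025).round(3))
E
```

```text
[-0.428 -0.169  1.86   0.196  1.008 -1.966] [ 0.5729 -0.1292  0.0934] 21.9 0.013674067264677436 [ 0.1  0.6 -5.3]
[[-0.883  0.095  0.46 ]
 [ 0.093  0.995 -0.029]
 [-0.461  0.017 -0.887]]
loop rel seat (stand axes) mm [ 0.2  0.7 19.4] ff 29.989299774169922
F [ 0.05047017 -0.05920053 -5.0403916 ] [0.11704735 0.13592205 0.13283887]
down10 [ 0.184 -0.007  0.355]
```

Emit:
servo_tool --pt "0.055 0 0.106 0 1" --pt "0.11 0 0.213 0 1" --pt "0.165 -0.01 0.32 0 1" --pt "0.22 -0.01 0.426 0 1" --pt "0.276 -0.01 0.532 0 1" --pt "0.276 -0.01 0.532 0 1" --pt "0.276 -0.01 0.532 0 1"

```text
time: 22.88
tool_pos: [0.5726, -0.1288, 0.0777]
ee_rot: [3.122, 0.478, 3.037]
wrist_force: [0.1, -0.4, -5.0]
width: 0.0139
finger_force: 30.0
```

```bash
cat > f.py <<'E'
from k import *
import sys
F=[]
for i in range(int(sys.argv[1])):
    robot.snapshot('top');F.append(robot.get_obs()['wrist_force'])
print('F',np.mean(F,0).round(2),(np.std(F,0)/len(F)**.5).round(2))
E
python3 f.py 6
```

```text
[-0.427 -0.156  1.881  0.2    0.975 -1.974] [ 0.5726 -0.1288  0.0777] 22.8833 0.013905496322320215 [ 0.1 -0.4 -5. ]
[[-0.883  0.095  0.46 ]
 [ 0.092  0.995 -0.028]
 [-0.46   0.017 -0.888]]
loop rel seat (stand axes) mm [-0.1  1.1  3.8] ff 29.989130795001984
F [-0.01 -0.15 -5.4 ] [0.17 0.2  0.15]
```

Emit:
servo_tool --pt "0.05 0 0.09 0 1" --pt "0.09 0 0.18 0 1" --pt "0.14 0 0.27 0 1" --pt "0.18 -0.01 0.355 0 1" --pt "0.18 -0.01 0.355 0 1" --pt "0.18 -0.01 0.355 0 1"

```text
time: 23.68
tool_pos: [0.573, -0.129, 0.0682]
ee_rot: [3.122, 0.479, 3.038]
wrist_force: [-0.8, -0.7, -4.3]
width: 0.014
finger_force: 30.0
```

```bash
python3 f.py 6
```

```text
[-0.427 -0.147  1.893  0.203  0.953 -1.98 ] [ 0.573  -0.129   0.0682] 23.6833 0.013970472665213982 [-0.8 -0.7 -4.3]
[[-0.883  0.095  0.46 ]
 [ 0.092  0.995 -0.029]
 [-0.461  0.017 -0.887]]
loop rel seat (stand axes) mm [ 0.2  0.9 -5.8] ff 29.989618062973022
F [ 0.12  0.27 -4.49] [0.17 0.11 0.19]
```

The loop is landing in the seat. There was no load at +3.8 mm and about 0.8 N at −5.8 mm, which fits a contact near +1 mm and 115 N/m. I'll keep lowering.

Emit:
servo_tool --pt "0.05 0 0.1 0 1" --pt "0.11 0 0.21 0 1" --pt "0.165 0 0.32 0 1" --pt "0.22 -0.01 0.43 0 1" --pt "0.275 -0.01 0.53 0 1" --pt "0.33 -0.01 0.64 0 1" --pt "0.385 -0.01 0.75 0 1" --pt "0.44 -0.02 0.85 0 1" --pt "0.5 -0.02 0.96 0 1" --pt "0.553 -0.02 1.065 0 1"

```text
time: 24.82
tool_pos: [0.5736, -0.1292, 0.0387]
ee_rot: [3.123, 0.481, 3.038]
wrist_force: [0.3, 0.1, -0.2]
width: 0.0136
finger_force: 30.0
```

```bash
python3 f.py 14
```

```text
[-0.427 -0.116  1.93   0.214  0.886 -1.997] [ 0.5736 -0.1292  0.0387] 24.8167 0.013581570574904393 [ 0.3  0.1 -0.2]
[[-0.882  0.095  0.462]
 [ 0.092  0.995 -0.029]
 [-0.462  0.017 -0.887]]
loop rel seat (stand axes) mm [  0.8   0.8 -35.2] ff 29.990375339984894
F [ 1.69 -0.38 -1.17] [0.15 0.16 0.11]
```

Emit:
servo_tool --pt "-0.04 0 0.02 0 1" --pt "-0.09 0.01 0.05 0 1" --pt "-0.05 0.01 0.12 0 1" --pt "0 0.01 0.21 0 1" --pt "0.04 0.005 0.29 0 1" --pt "0.04 0.005 0.29 0 1" --pt "0.04 0.005 0.29 0 1"

```text
time: 26.1
tool_pos: [0.5751, -0.1288, 0.0309]
ee_rot: [3.122, 0.478, 3.038]
wrist_force: [-2.9, -0.4, 0.7]
width: 0.0137
finger_force: 30.0
```

```bash
python3 f.py 16
```

```text
[-0.425 -0.103  1.934  0.216  0.871 -1.999] [ 0.5751 -0.1288  0.0309] 26.1 0.013730210002073346 [-2.9 -0.4  0.7]
[[-0.883  0.095  0.46 ]
 [ 0.092  0.995 -0.028]
 [-0.46   0.017 -0.888]]
loop rel seat (stand axes) mm [  2.3   1.3 -43. ] ff 29.993939995765686
F [-3.95  0.01 -0.12] [0.15 0.12 0.12]
```

Emit:
servo_tool --pt "0.04 0 0.02 0 1" --pt "0.08 0 0.06 0 1" --pt "0.08 0 0.06 0 1" --pt "0.08 0 0.06 0 1"

```text
time: 27.23
tool_pos: [0.5752, -0.129, 0.0299]
ee_rot: [3.123, 0.481, 3.038]
wrist_force: [-0.3, 0.1, 0.5]
width: 0.0138
finger_force: 30.0
```

```bash
python3 f.py 20
```

```text
[-0.425 -0.103  1.937  0.217  0.865 -2.001] [ 0.5752 -0.129   0.0299] 27.2333 0.013803944411550294 [-0.3  0.1  0.5]
[[-0.882  0.095  0.462]
 [ 0.092  0.995 -0.029]
 [-0.463  0.017 -0.886]]
loop rel seat (stand axes) mm [  2.4   1.1 -44.1] ff 29.991788864135742
F [0.73 0.32 0.26] [0.19 0.1  0.09]
```

The vertical force is at the no-load level (0.26 N) and the sideways force is small. Releasing.

Emit:
servo_tool --pt "0 0 0 0 0.84" --pt "0 0 0 0 0.82" --pt "0 0 0 0 0.79" --pt "0 0 0 0 0.75" --pt "0 0 0 0 0.7" --pt "0 0 0 0 0.65" --pt "0 0 0 0 0.65"

```text
time: 28.82
tool_pos: [0.5743, -0.1288, 0.0292]
ee_rot: [3.122, 0.479, 3.038]
wrist_force: [-0.4, -0.1, -0.6]
width: 0.0324
finger_force: 0.0
```

```bash
python3 - <<'E'
from k import *
w=np.array([-1,0,0]);print(o['finger_force'],'back 100mm -x',(M.T@w*.1/.025).round(2))
a=snap('scene')
F=[]
for i in range(2):
    a2=snap('scene');F.append(blobs(a2,(300,345,250,300)))
print(F)
E
```

```text
[-0.426 -0.103  1.938  0.217  0.866 -2.001] [ 0.5743 -0.1288  0.0292] 28.8167 0.03244251013883232 [-0.4 -0.1 -0.6]
[[-0.883  0.095  0.46 ]
 [ 0.092  0.995 -0.029]
 [-0.461  0.017 -0.887]]
loop rel seat (stand axes) mm [  1.6   1.1 -44.8] ff 0.0
0.0 back 100mm -x [ 3.53 -0.38 -1.84]
[array([332, 290,  13,  10]), array([332, 290,  13,  10])]
```

Emit:
servo_tool --pt "0.12 -0.01 -0.06 0 0.65" --pt "0.35 -0.04 -0.18 0 0.65" --pt "0.7 -0.08 -0.37 0 0.65" --pt "1.3 -0.14 -0.68 0 0.65" --pt "2.1 -0.23 -1.1 0 0.65" --pt "2.9 -0.31 -1.5 0 0.65" --pt "3.53 -0.38 -1.84 0 0.65" --pt "3.53 -0.38 -1.84 0 0.65" --pt "3.53 -0.38 -1.84 0 0.65"

```text
time: 29.72
tool_pos: [0.4739, -0.1291, 0.0294]
ee_rot: [3.123, 0.48, 3.036]
wrist_force: [0.3, -0.2, -0.1]
width: 0.0325
finger_force: 0.0
```

```bash
cat > r.py <<'E'
from h import *
def red(im,roi):
    x0,x1,y0,y1=roi;k=cv2.inRange(cv2.cvtColor(im,cv2.COLOR_BGR2HSV),(0,140,90),(6,255,255))|cv2.inRange(cv2.cvtColor(im,cv2.COLOR_BGR2HSV),(172,140,90),(180,255,255))
    return k[y0:y1,x0:x1]
def show(k):
    for r in k: print(''.join('#' if v else '.' for v in r))
E
python3 - <<'E'
from r import *
a=snap('scene','s9.png');b=snap('top','t9.png')
t0=cv2.imread('pics/t0.png')
print('top before');show(red(t0,(318,365,145,190)))
print('top after');show(red(b['image'],(318,365,145,190)))
print('scene');show(red(a['image'],(305,350,190,215)))
k=cv2.inRange(cv2.cvtColor(a['image'],cv2.COLOR_BGR2HSV),(19,90,70),(34,255,255))[255:315,318:352]
show(k)
E
```

```text
top before
...............................................
...............................................
...............................................
...............................................
...............................................
...............................................
...............................................
...............................................
...............................................
...............................................
...............................................
...............................................
..................................##...........
..................................###..........
.......####.......................###..........
.......####.......................###..........
.......####.......................###..........
.......####.......................###..........
.......#####......................###..........
.......#####......................##...........
.......###.........................#...........
.......####....................................
.......###.......................
[... 5796 characters left out ...]

.##########################.......
.##########################.......
##########################........
##########################........
##########################........
.########################.........
#########################.........
.#######################..........
.######################...........
..####################............
...##################.............
...################...............
....##############................
......###########.................
........######....................
..................................
..................................
..................................
..................................
..................................
```

```bash
python3 - <<'E'
from k import *
a=snap('scene');b=snap('top')
off=np.array([2.3,2.0])
P0=np.array([.604,-.1304,0])
def st(x,y,z):return P0+HX*x+HY*y+[0,0,z]
print('seat st',(SEAT-P0)@HX,(SEAT-P0)@HY)
t=np.linspace(0,6.28,80)
for s in(.043,.046,.049):
    c=SEAT-[0,0,.052+s]
    Q=np.array([proj(a,c+HY*w+HX*.028*np.cos(k)+np.array([0,0,.028*np.sin(k)]))for k in t for w in(-.007,.007)])+off
    print(s,'disc cols',Q[:,0].min(),Q[:,0].max(),'bottom',Q[:,1].max(),'right row',Q[Q[:,0].argmax()],'loop top',proj(a,SEAT+[0,0,.006-s])+off)
tab,r=tri(a,np.array([312.0,202.3])-off,b,(325.7,182.3));print('tab tip',tab,r,'stand',(tab-P0)@HX,(tab-P0)@HY)
tab,r=tri(a,np.array([312.0,202.3]),b,(325.7,182.3));print('tab tip nooff',tab,r)
for z in(.320,.277,.2735,.270): print('pointer x=-20',z,[proj(b,st(-.020,y,z)).round(2) for y in(-.01,0.0,.01,.03)])
for m in(.056,.060,.065,.070,.074): print('index',m,proj(b,st(-.018,.045,.320-m)).round(2),'tabtip',proj(b,st(-.047,.052,.320-m)).round(2),proj(a,st(-.047,.052,.320-m)+0).round(2)+off)
E
```

```text
[-0.556 -0.348  2.13   0.273  0.947 -2.14 ] [ 0.475  -0.1292  0.0298] 29.8167 0.03309638067287144 [ 0.2  0.  -1.3]
[[-0.882  0.095  0.462]
 [ 0.092  0.995 -0.029]
 [-0.462  0.017 -0.887]]
loop rel seat (stand axes) mm [-97.6  -4.8 -44.2] ff 0.0
seat st -0.033054613918004495 4.998731504293817e-05
0.043 disc cols 318.6557511403582 346.9017072298753 bottom 310.5695334789957 right row [346.90170723 293.5613028 ] loop top [334.15933137 273.43121053]
0.046 disc cols 318.6161202983125 346.81132059211564 bottom 311.70011046576724 right row [346.81132059 294.72218217] loop top [334.08924832 274.67773649]
0.049 disc cols 318.57663409388346 346.72126064946843 bottom 312.826599303322 right row [346.72126065 295.87886564] loop top [334.01942898 275.91957219]
tab tip [ 0.55283668 -0.07539755  0.25996902] [np.float64(3.847868839489429e-05), np.float64(3.8478688394760656e-05)] stand -0.054161647307826966 0.052052583344221394
tab tip nooff [ 0.55532987 -0.07664061  0.25521478] [np.float64(0.0015609778458705716), np.float64(0.0015609778458707303)]
pointer x=-20 0.32 [array([364.86, 158.97]), array([359.35, 158.57]), array([353.83, 158.16]), array([342.78, 157.35])]
pointer x=-20 0.277 [array([360.34, 165.06]), array([355.09, 164.68]), array([349.83, 164.3 ]), array([339.31, 163.53])]
pointer x=-20 0.2735 [array([359.99, 165.54]), array([354.76, 165.15]), array([349.52, 164.77]), array([339.04, 164.01])]
pointer x=-20 0.27 [array([359.65, 166.  ]), array([354.43, 165.62]), array([349.21, 165.24]), array([338.77, 164.48])]
index 0.056 [330.59 163.71] tabtip [326.18 178.16] [315.48 199.45]
index 0.06 [330.32 164.24] tabtip [325.93 178.64] [315.44 201.38]
index 0.065 [330.   164.91] tabtip [325.63 179.23] [315.38 203.78]
index 0.07 [329.67 165.57] tabtip [325.32 179.81] [315.32 206.17]
index 0.074 [329.42 166.09] tabtip [325.09 180.27] [315.27 208.06]
```

```bash
cat > tb.py <<'E'
from k import *
P0=np.array([.604,-.1304,0])
bias=np.array([-.012,.0028,.030])
tabp=P0+HX*-.044+HY*.052+[0,0,.260]
T=tabp+HX*.005+[0,0,-.010]-bias
def un(w):return (M.T@(w-p)/.025).round(2)
print('target rep',T.round(4),'pre',un(T-.08*M[:,2]),'mid',un(T-.02*M[:,2]),'final',un(T))
E
python3 tb.py
```

```text
[-0.555 -0.347  2.129  0.272  0.947 -2.14 ] [ 0.4752 -0.129   0.0295] 29.9167 0.03307707210158686 [ 0.1  0.3 -0.1]
[[-0.882  0.095  0.461]
 [ 0.092  0.995 -0.029]
 [-0.461  0.017 -0.887]]
loop rel seat (stand axes) mm [-97.4  -4.5 -44.4] ff 0.0
target rep [ 0.58   -0.0791  0.22  ] pre [-7.03  2.51 -8.08] mid [-7.03  2.51 -5.68] final [-7.03  2.51 -4.88]
```

Emit:
servo_tool --pt "-0.7 0.3 -1.2 0 0.65" --pt "-1.7 0.6 -2.4 0 0.65" --pt "-2.8 1 -3.6 0 0.65" --pt "-3.9 1.4 -4.8 0 0.65" --pt "-5 1.8 -6 0 0.65" --pt "-6 2.2 -7.1 0 0.65" --pt "-6.7 2.4 -7.8 0 0.65" --pt "-7.03 2.51 -8.08 0 0.65" --pt "-7.03 2.51 -8.08 0 0.65" --pt "-7.03 2.51 -8.08 0 0.65"

```text
time: 30.75
tool_pos: [0.5431, -0.0764, 0.2903]
ee_rot: [3.122, 0.479, 3.039]
wrist_force: [0.2, 0.0, -1.1]
width: 0.033
finger_force: 0.0
```

Emit:
servo_tool --pt "0 0 0 0 0.65" --pt "0 0 0 0 0.65" --pt "0 0 0 0 0.65" --pt "0 0 0 0 0.65" --pt "0 0 0 0 0.65"

```text
time: 31.17
tool_pos: [0.5421, -0.0769, 0.2897]
ee_rot: [3.122, 0.478, 3.037]
wrist_force: [-1.1, -0.4, -0.1]
width: 0.0326
finger_force: 0.0
```

```bash
python3 - <<'E'
from tb import *
from r import show
a=snap('scene');b=snap('top')
print('tip true pred',proj(b,p+bias),'fingers',[proj(b,p+bias+s*.0225*M[:,1]) for s in(-1,1)])
hs=cv2.cvtColor(b['image'],cv2.COLOR_BGR2HSV)[165:205,305:350]
for r in hs[:, :, 0:3]:
    print(''.join('R' if (x[1]>140 and (x[0]<7 or x[0]>171) and x[2]>80) else ('g' if x[1]<60 and x[2]>135 else ('k' if x[2]<60 else '.')) for x in r))
E
```

```text
[-0.332 -0.319  1.586  0.125  1.411 -1.794] [ 0.5421 -0.0769  0.2897] 31.1667 0.032627360393329315 [-1.1 -0.4 -0.1]
[[-0.883  0.095  0.46 ]
 [ 0.093  0.995 -0.029]
 [-0.46   0.017 -0.888]]
loop rel seat (stand axes) mm [-33.5  51.2 215.8] ff 0.0
target rep [ 0.58   -0.0791  0.22  ] pre [-0.06  0.01 -0.03] mid [-0.06  0.01  2.37] final [-0.06  0.01  3.17]
tip true pred [328.97037841 187.3695026 ] fingers [array([341.48412653, 188.80552163]), array([316.4355356 , 185.93106284])]
....gggggggggggggg..RRRR....................R
....gggggggggggggg..RRRR....................R
....ggggggggggggggg.RRR.....................R
....gggggggggggggg..RRR.....................R
....gggggggggggggg..RRR.....................R
...ggggggggggggggg..RRR.................ggg.R
...gggggggggggggggg.RRR................gggg..
...gggggggggggggggg.RRR..............gggggg..
...gggggggggggggggg.RRR............ggggggg...
...ggggggggggggggg..RRR.......ggggggggggg....
...ggggggggggggggg.RRRR......ggggggggggg.....
...ggggggggggggggg.RRRR.....gggggggggggg.....
...gggggggg........RRRR....ggggggggggggg.....
...ggggggg.........R
[... 521 characters left out ...]
..ggggg...
........kkkkkkkkkkkkk.....ggg.....k..ggggg...
........kkkkkkkkkkkkk.............k...gggg...
........kkkkkkkkkkkk.........................
........kkkkkkkkkkkk.........................
........kkkkkkkkkkkk.........................
.......kkkkkkkkkkkkk.........................
kkk..kkkkkkkkkkkkkkk.........................
kkkkkkkkkkkkkkkkkkkkk.............kkkk.......
kkkkkkkkkkkkkkkkkkkkkk.kkkkkk....kkkkkk......
kkkkkkkkkkkkkkkkkkkkkkk..........kkkkkkk....k
...kkkkkkkkkkkkkkkkkkk...........kkkkkkkkkkkk
.....kkkkkkkkkkkkkkkkk.ggg......kkkkkkkkkkkkk
..g..kkkkkkkkkkkkkkkkk.ggg...kkkkkkkkkkkkkkkk
.ggg.kkkkkkkkkkkkkkkkk.gg..kkkkkkkkkkkkkkkkkk
.gg..kkkkkkkkkkkkkkkkk...kkkkkkkkkkkkkkkkkkkk
```

```bash
python3 - <<'E'
from tb import *
from r import show
b=snap('top')['image'].astype(int);t=cv2.imread('pics/t9.png').astype(int)
d=(np.abs(b-t).sum(2)>90)[165:205,300:360]
g=b[165:205,300:360]
for r in range(40):
    print(165+r,''.join(('#' if g[r,c].mean()<70 else ('o' if g[r,c].mean()<140 else 'O')) if d[r,c] else '.' for c in range(60)))
E
```

```text
[-0.332 -0.319  1.586  0.124  1.411 -1.794] [ 0.5423 -0.0769  0.2902] 31.2667 0.032943254774103925 [ 1.3 -0.1  0.4]
[[-0.883  0.095  0.46 ]
 [ 0.092  0.995 -0.029]
 [-0.461  0.017 -0.887]]
loop rel seat (stand axes) mm [-33.3  51.2 216.3] ff 0.0
target rep [ 0.58   -0.0791  0.22  ] pre [-0.04  0.01 -0.01] mid [-0.04  0.01  2.39] final [-0.04  0.01  3.19]
165 ............................................................
166 ............................................................
167 ............................................................
168 ............................................................
169 ............................................................
170 ............................................................
171 ............................................................
172 ............................................................
173 ............................................................
174 ............................................................
175 ............................................................
176 ........................
[... 1156 characters left out ...]
...#############o.....oooooooooo......o###########
195 ######oooo################oo...........oo......oo###########
196 ##########################oo..............ooooooo###########
197 ##########################ooo..........######ooo############
198 #############################.........########o#############
199 ############################.........#######################
200 #oo########################o.oo......#######################
201 ......oooo#################.OOOo....o#######################
202 .........o#################.OOO.....################ooooo###
203 .........o#################.oo..######################ooo.oo
204 .........o##################...#######################oo....
```

```bash
python3 - <<'E'
from tb import *
b=snap('top')['image'].astype(int);t=cv2.imread('pics/t9.png').astype(int)
d=np.abs(b-t).sum(2)[172:200,304:352]
for r in range(28):
    print(172+r,''.join('.' if v<35 else str(min(9,v//30)) for v in d[r]))
E
```

```text
[-0.332 -0.319  1.585  0.124  1.412 -1.794] [ 0.5424 -0.0769  0.2904] 31.3167 0.032607041988790136 [-0.4  0.5 -0. ]
[[-0.883  0.095  0.46 ]
 [ 0.092  0.995 -0.029]
 [-0.461  0.017 -0.887]]
loop rel seat (stand axes) mm [-33.2  51.2 216.4] ff 0.0
target rep [ 0.58   -0.0791  0.22  ] pre [-0.04  0.01 -0.01] mid [-0.04  0.01  2.39] final [-0.04  0.01  3.19]
172 ................................................
173 ................................................
174 ................................................
175 ................................................
176 ................................................
177 ................................................
178 ................................................
179 ................................................
180 ................................................
181 ................................................
182 .............1..................................
183 ..1.........1221................................
184 .........1...121................................
185 ........22321...12211...............11..........
186 ........13433333333332.............13211........
187 .......1123333444444331.............2321........
188 ...121.1113333344444431.............1321111.1333
189 32.221.1123333333343332...........23222223313677
190 33.11.22123333333333331...........35322223312799
191 1113211112333333333453.2211....11134332..11.3699
192 ..3553.112333333333575.3544321333222221122125799
193 113343112333333333468721444444565433331132336899
194 122223212333333333368842.12223444344542.11136899
195 3344444444433333334687532.....12222342.222236899
196 4578887885444434444687531.....112222234555557899
197 458999998544434443469964321111.11123578876678899
198 468999997443333333369997422222111246899987778999
199 4689999963333333334589972...1.122346899988899999
```

Emit:
servo_tool --pt "0 0 0.5 0 0.65" --pt "-0.02 0 1 0 0.65" --pt "-0.04 0.01 1.5 0 0.65" --pt "-0.04 0.01 1.9 0 0.65" --pt "-0.04 0.01 2.2 0 0.65" --pt "-0.04 0.01 2.4 0 0.65" --pt "-0.04 0.01 2.4 0 0.65" --pt "-0.04 0.01 2.4 0 0.65"

```text
time: 32.03
tool_pos: [0.5711, -0.0783, 0.2374]
ee_rot: [3.122, 0.479, 3.038]
wrist_force: [-0.2, -0.0, 0.6]
width: 0.0331
finger_force: 0.0
```

Emit:
servo_tool --pt "0 0 0.2 0 0.65" --pt "0 0 0.4 0 0.65" --pt "0 0 0.6 0 0.65" --pt "0 0 0.75 0 0.65" --pt "0 0 0.75 0 0.65" --pt "0 0 0.75 0 0.65"

```text
time: 32.53
tool_pos: [0.5796, -0.0788, 0.2205]
ee_rot: [3.122, 0.478, 3.038]
wrist_force: [0.5, 0.4, 0.1]
width: 0.0334
finger_force: 0.0
```

Emit:
servo_tool --pt "0 0 0 0 0.7" --pt "0 0 0 0 0.75" --pt "0 0 0 0 0.8" --pt "0 0 0 0 0.83" --pt "0 0 0 0 0.86" --pt "0 0 0 0 0.89" --pt "0 0 0 0 0.92" --pt "0 0 0 0 0.95" --pt "0 0 0 0 0.95" --pt "0 0 0 0 0.95"

```text
time: 33.37
tool_pos: [0.5797, -0.0791, 0.2212]
ee_rot: [3.123, 0.479, 3.038]
wrist_force: [-0.2, -0.6, 0.9]
width: 0.0075
finger_force: 30.0
```

```bash
python3 - <<'E'
from tb import *
print(o['finger_force'])
from r import *
a=snap('scene');show(red(a['image'],(305,335,190,212)))
E
```

```text
[-0.306 -0.237  1.659  0.117  1.254 -1.788] [ 0.5797 -0.0791  0.2212] 33.3667 0.007502819527041347 [-0.2 -0.6  0.9]
[[-0.883  0.095  0.46 ]
 [ 0.092  0.995 -0.029]
 [-0.461  0.016 -0.887]]
loop rel seat (stand axes) mm [  4.1  51.1 147.2] ff 29.9676775932312
target rep [ 0.58   -0.0791  0.22  ] pre [ 0.01  0.   -3.15] mid [ 0.01  0.   -0.75] final [0.01 0.   0.05]
29.9676775932312
..............................
..............................
..............................
..............................
.........................##...
.......................####...
...................########...
.................##########...
.................##########...
..................#########...
...................########...
...................########...
..................#####..##...
..................#...........
..............................
..............................
..............................
..............................
..............................
..............................
..............................
..............................
```

Emit:
servo_tool --pt "-0.05 0 -0.1 0 0.95" --pt "-0.1 0 -0.2 0 0.95" --pt "-0.15 0.01 -0.3 0 0.95" --pt "-0.2 0.01 -0.4 0 0.95" --pt "-0.25 0.01 -0.48 0 0.95" --pt "-0.267 0.01 -0.515 0 0.95" --pt "-0.267 0.01 -0.515 0 0.95" --pt "-0.267 0.01 -0.515 0 0.95"

```text
time: 34.08
tool_pos: [0.5797, -0.0791, 0.2361]
ee_rot: [3.123, 0.48, 3.038]
wrist_force: [-0.9, -2.9, 0.2]
width: 0.0075
finger_force: 30.0
```

```bash
cat > lv.py <<'E'
from tb import *
from r import *
a=snap('scene','s%d.png'%int(o['time']*100));b=snap('top','t%d.png'%int(o['time']*100))
show(red(a['image'],(305,335,185,210)));print();show(red(b['image'],(320,360,154,175)))
# subpixel: redness profiles
t=b['image'].astype(float);rd=t[:,:,2]-(t[:,:,0]+t[:,:,1])/2
np.set_printoptions(linewidth=200)
print(rd[154:174,323:334].astype(int));print(rd[154:174,343:354].astype(int))
E
python3 lv.py
```

```text
[-0.306 -0.238  1.631  0.116  1.283 -1.784] [ 0.5797 -0.0791  0.2361] 34.0833 0.007497149605745292 [-0.9 -2.9  0.2]
[[-0.882  0.095  0.461]
 [ 0.092  0.995 -0.029]
 [-0.461  0.017 -0.887]]
loop rel seat (stand axes) mm [  4.1  51.1 162.2] ff 29.96642142534256
target rep [ 0.58   -0.0791  0.22  ] pre [ 0.29 -0.01 -2.62] mid [ 0.29 -0.01 -0.22] final [ 0.29 -0.01  0.58]
..............................
..............................
..........................#...
........................###...
......................#####...
.................##########...
..................#########...
..................#########...
...................########...
...................########...
...................########...
..................#...........
..............................
..............................
..............................
..............................
..............................
..............................
..............................
..............................
..............................
..............................
..............................
................
[... 1869 characters left out ...]
 5  5  6  6  5]
 [ 3  4  4  4  5  5  4  7  5  5  4]
 [ 2  5  2  4  5  6  6  4  3  4  6]
 [ 4  4  5  5  3  4  5  3  4  4  3]
 [ 3  4  5  7  5  6  4  5  4  5  6]
 [ 5  5  4  4  5  5  5  6  4  3  5]
 [ 5  5  4  5  5  6  4  5  4  5  5]
 [17 14 14 11  8  9 10  9  7  5  5]
 [39 35 31 26 24 26 28 21 10  6  5]
 [39 39 37 33 36 49 55 38 15  6  4]
 [21 21 20 20 29 53 68 47 17  4  2]
 [ 8  8  8  9 19 49 66 43 14  3  2]
 [ 4  4  5  4 14 44 66 40 12  2  0]
 [ 4  6  1  5 14 47 67 44 11  0 -1]
 [ 0  1  0  1  9 45 71 46  8 -1  0]
 [-1 -2 -4 -4  5 38 67 45  7  0  0]
 [-3 -5 -5 -6  4 32 60 33  2 -1  1]
 [-3 -5 -5 -4  0 21 40 18  1  1  0]
 [-5 -3 -4 -6 -1  9 19  6  0  0 -1]
 [-2 -4 -3 -4 -3  1  5  1  0  0  1]]
```

```bash
python3 - <<'E'
from tb import *
def st(x,y,z):return P0+HX*x+HY*y+[0,0,z]
b=snap('top')
def prof(im,u0,u1,v0,v1):
    t=im.astype(float);rd=t[:,:,2]-(t[:,:,0]+t[:,:,1])/2;out=[]
    for u in range(u0,u1):
        c=rd[v0:v1,u];c=np.clip(c-np.percentile(c,40)-2,0,None);out.append((u,round(float((c*np.arange(v0,v1)).sum()/max(c.sum(),1e-6)),2),int(c.sum())))
    return out
print('t0 ptr',prof(cv2.imread('pics/t0.png'),334,352,150,163))
print('t9 ptr',prof(cv2.imread('pics/t9.png'),330,348,157,170))
print('t9 idx',prof(cv2.imread('pics/t9.png'),328,337,157,170))
print('now',prof(b['image'],329,349,157,168))
for z in(.320,.275):print(z,[proj(b,st(x,y,z)).round(2) for x,y in((-.018,.03),(-.018,.02),(-.022,.02))])
E
```

```text
[-0.306 -0.239  1.632  0.116  1.282 -1.785] [ 0.5797 -0.0791  0.2361] 34.1833 0.007972887080035561 [-0.  -2.3  1.1]
[[-0.882  0.095  0.461]
 [ 0.092  0.995 -0.029]
 [-0.462  0.017 -0.887]]
loop rel seat (stand axes) mm [  4.1  51.1 162.2] ff 29.966598451137543
target rep [ 0.58   -0.0791  0.22  ] pre [ 0.29 -0.01 -2.62] mid [ 0.29 -0.01 -0.22] final [ 0.29 -0.01  0.58]
t0 ptr [(334, 150.0, 0), (335, 0.0, 0), (336, 155.12, 1), (337, 0.0, 0), (338, 155.33, 3), (339, 155.5, 25), (340, 155.69, 53), (341, 155.69, 70), (342, 155.8, 74), (343, 155.81, 67), (344, 155.93, 61), (345, 156.08, 67), (346, 156.14, 74), (347, 156.39, 68), (348, 156.41, 69), (349, 156.39, 81), (350, 156.47, 73), (351, 158.07, 78)]
t9 ptr [(330, 163.53, 98), (331, 164.07, 83), (332, 164.42, 69), (333, 164.4, 54), (334, 164.49, 23), (335, 162.68, 7), (336, 162.31, 43), (337, 162.27, 65), (338, 162.35, 78), (339, 162.32, 83), (340, 162.42, 81), (341, 162.46, 82), (342, 162.5, 91), (343, 162.67, 88), (344, 162.68, 81), (345, 162.79, 70), (346, 162.85, 60), (347, 163.49, 63)]
t9 idx [(328, 161.16, 184), (329, 162.4, 138), (330, 163.53, 98), (331, 164.07, 83), (332, 164.42, 69), (333, 164.4, 54), (334, 164.49, 23), (335, 162.68, 7), (336, 162.31, 43)]
now [(329, 158.87, 121), (330, 160.74, 80), (331, 161.56, 97), (332, 162.02, 82), (333, 162.4, 68), (334, 162.43, 63), (335, 162.33, 35), (336, 162.28, 47), (337, 162.29, 67), (338, 162.29, 81), (339, 162.36, 79), (340, 162.42, 85), (341, 162.44, 88), (342, 162.54, 89), (343, 162.58, 90), (344, 162.78, 87), (345, 162.74, 70), (346, 162.84, 62), (347, 163.66, 80), (348, 164.71, 202)]
0.32 [array([342.83, 156.28]), array([348.35, 156.69]), array([348.26, 158.83])]
0.275 [array([339.2 , 162.78]), array([344.45, 163.17]), array([344.36, 165.21])]
```

From the top view, the pointer is at a stretch of about 45.0 mm and the index is 0 to 2 mm low. I'll raise it another 0.8 mm, then release and back off.

Emit:
servo_tool --pt "-0.015 0 -0.03 0 0.95" --pt "-0.015 0 -0.03 0 0.95" --pt "-0.015 0 -0.03 0 0.95" --pt "-0.015 0 -0.03 0 0.95" --pt "-0.015 0 -0.03 0 0.85" --pt "-0.015 0 -0.03 0 0.75" --pt "-0.015 0 -0.03 0 0.65" --pt "-0.015 0 -0.03 0 0.65" --pt "-0.015 0 -0.03 0 0.65" --pt "-0.015 0 -0.03 0 0.65"

```text
time: 35.07
tool_pos: [0.5796, -0.0786, 0.2364]
ee_rot: [3.122, 0.479, 3.038]
wrist_force: [0.4, -0.4, -0.4]
width: 0.0327
finger_force: 0.0
```

Emit:
servo_tool --pt "0 0 -0.4 0 0.65" --pt "0 0 -0.9 0 0.65" --pt "0 0 -1.5 0 0.65" --pt "0 0 -2.2 0 0.65" --pt "0 0 -3 0 0.65" --pt "0.8 0 -3.6 0 0.65" --pt "1.6 0 -4 0 0.65" --pt "2 0 -4.2 0 0.65" --pt "2 0 -4.2 0 0.65" --pt "2 0 -4.2 0 0.65"

```text
time: 35.9
tool_pos: [0.4872, -0.0714, 0.3086]
ee_rot: [3.123, 0.483, 3.038]
wrist_force: [-0.6, 0.7, -0.3]
width: 0.0328
finger_force: 0.0
```

```bash
python3 - <<'E'
from tb import *
from r import *
def st(x,y,z):return P0+HX*x+HY*y+[0,0,z]
a=snap('scene');b=snap('top')
t=b['image'].astype(float);rd=t[:,:,2]-(t[:,:,0]+t[:,:,1])/2
for u in range(331,346):
    c=rd[157:168,u];c=np.clip(c-np.percentile(c,40)-2,0,None);print(u,round(float((c*np.arange(157,168)).sum()/max(c.sum(),1e-6)),2),int(c.sum()),end=' | ')
k=red(a['image'],(305,335,180,215));show(k)
ys,xs=np.nonzero(k[:, :10]);off=np.array([2.3,2.0])
for z in(.270,.275,.280):print(z,proj(a,st(-.054,.052,z))+off)
tb=cv2.inRange(cv2.cvtColor(a['image'],cv2.COLOR_BGR2HSV),(19,90,70),(34,255,255))[270:315,318:352];ys,xs=np.nonzero(tb);print('master rows',ys.min()+270,ys.max()+270,xs.min()+318,xs.max()+318)
E
```

```text
[-0.373 -0.443  1.634  0.142  1.488 -1.822] [ 0.4872 -0.0714  0.3086] 35.9 0.0328429440044308 [-0.6  0.7 -0.3]
[[-0.881  0.095  0.463]
 [ 0.092  0.995 -0.03 ]
 [-0.464  0.016 -0.886]]
loop rel seat (stand axes) mm [-88.7  53.6 234.6] ff 0.0
target rep [ 0.58   -0.0791  0.22  ] pre [-1.65 -0.01  1.67] mid [-1.65 -0.01  4.07] final [-1.65 -0.01  4.87]
331 161.52 101 | 332 161.97 76 | 333 162.42 70 | 334 162.41 62 | 335 162.39 50 | 336 162.3 54 | 337 162.33 69 | 338 162.33 76 | 339 162.4 79 | 340 162.41 78 | 341 162.43 82 | 342 162.47 88 | 343 162.64 84 | 344 162.7 82 | 345 162.75 71 | ..............................
..............................
..............................
..............................
..............................
..............................
..............................
.........................##...
........................###...
.....................######...
.............##############...
...........################...
.......####################...
.......####################...
.......####################...
.......####################...
.......###########............
.......######.................
........##....................
..............................
..............................
..............................
..............................
..............................
..............................
..............................
..............................
..............................
..............................
..............................
..............................
..............................
..............................
..............................
..............................
0.27 [312.17222133 197.4258289 ]
0.275 [312.222763   194.97324064]
0.28 [312.27364202 192.50428189]
master rows 271 309 318 348
```

```bash
python3 - <<'E'
from tb import *
W=np.array([.5797,-.0789,.2362]);print(un(W-.06*M[:,2]),un(W))
E
```

```text
[-0.372 -0.44   1.634  0.142  1.488 -1.822] [ 0.4876 -0.0714  0.3071] 36.0 0.03281695039465197 [0.3 0.5 0.7]
[[-0.882  0.095  0.461]
 [ 0.092  0.995 -0.029]
 [-0.462  0.017 -0.887]]
loop rel seat (stand axes) mm [-88.3  53.7 233.1] ff 0.0
target rep [ 0.58   -0.0791  0.22  ] pre [-1.68 -0.02  1.6 ] mid [-1.68 -0.02  4.  ] final [-1.68 -0.02  4.8 ]
[-1.97  0.    1.82] [-1.97  0.    4.22]
```

Emit:
servo_tool --pt "-0.8 0 0.5 0 0.65" --pt "-1.6 0 1.2 0 0.65" --pt "-1.97 0 1.8 0 0.65" --pt "-1.97 0 2.5 0 0.65" --pt "-1.97 0 3.1 0 0.65" --pt "-1.97 0 3.6 0 0.65" --pt "-1.97 0 4 0 0.65" --pt "-1.97 0 4.22 0 0.65" --pt "-1.97 0 4.22 0 0.65" --pt "-1.97 0 4.22 0 0.65"

```text
time: 36.83
tool_pos: [0.5793, -0.0789, 0.2359]
ee_rot: [3.122, 0.479, 3.038]
wrist_force: [0.2, -0.2, 0.8]
width: 0.0332
finger_force: 0.0
```

Emit:
servo_tool --pt "0 0 0 0 0.7" --pt "0 0 0 0 0.75" --pt "0 0 0 0 0.8" --pt "0 0 0 0 0.83" --pt "0 0 0 0 0.86" --pt "0 0 0 0 0.89" --pt "0 0 0 0 0.92" --pt "0 0 0 0 0.95" --pt "0 0 0 0 0.95" --pt "0 0 0 0 0.95"

```text
time: 37.67
tool_pos: [0.5792, -0.0791, 0.2358]
ee_rot: [3.123, 0.479, 3.038]
wrist_force: [-0.4, -1.1, 0.9]
width: 0.0076
finger_force: 30.0
```

```bash
cat > ix.py <<'E'
from tb import *
V=[]
for i in range(6):
    t=snap('top')['image'].astype(float);rd=t[:,:,2]-(t[:,:,0]+t[:,:,1])/2;r=[]
    for u in list(range(331,346)):
        c=rd[157:168,u];c=np.clip(c-np.percentile(c,40)-2,0,None);r.append((c*np.arange(157,168)).sum()/max(c.sum(),1e-6))
    V.append(r)
print(dict(zip(range(331,346),np.mean(V,0).round(2))),o['finger_force'],robot.get_obs()['tool_pos'])
E
python3 ix.py
```

```text
[-0.307 -0.239  1.633  0.116  1.283 -1.785] [ 0.5792 -0.0791  0.2358] 37.6667 0.007612063757883359 [-0.4 -1.1  0.9]
[[-0.883  0.095  0.46 ]
 [ 0.092  0.995 -0.029]
 [-0.461  0.016 -0.887]]
loop rel seat (stand axes) mm [  3.6  51.1 161.8] ff 29.96739774942398
target rep [ 0.58   -0.0791  0.22  ] pre [ 0.26 -0.01 -2.63] mid [ 0.26 -0.01 -0.23] final [ 0.26 -0.01  0.57]
{331: np.float64(161.51), 332: np.float64(162.07), 333: np.float64(162.41), 334: np.float64(162.4), 335: np.float64(162.34), 336: np.float64(162.27), 337: np.float64(162.3), 338: np.float64(162.31), 339: np.float64(162.38), 340: np.float64(162.4), 341: np.float64(162.45), 342: np.float64(162.5), 343: np.float64(162.59), 344: np.float64(162.7), 345: np.float64(162.77)} 29.96739774942398 [ 0.57916481 -0.07905116  0.23572694]
```

Emit:
servo_tool --pt "-0.015 0 -0.03 0 0.95" --pt "-0.028 0 -0.053 0 0.95" --pt "-0.028 0 -0.053 0 0.95" --pt "-0.028 0 -0.053 0 0.95" --pt "-0.028 0 -0.053 0 0.95"

```text
time: 38.38
tool_pos: [0.5791, -0.079, 0.2366]
ee_rot: [3.123, 0.478, 3.038]
wrist_force: [0.3, -2.7, -1.4]
width: 0.0079
finger_force: 30.0
```

```bash
python3 ix.py
```

```text
[-0.307 -0.239  1.63   0.116  1.285 -1.784] [ 0.5791 -0.079   0.2366] 38.3833 0.007860699323654026 [ 0.3 -2.7 -1.4]
[[-0.883  0.095  0.46 ]
 [ 0.092  0.995 -0.029]
 [-0.46   0.017 -0.888]]
loop rel seat (stand axes) mm [  3.6  51.2 162.7] ff 29.965921640396118
target rep [ 0.58   -0.0791  0.22  ] pre [ 0.28 -0.01 -2.59] mid [ 0.28 -0.01 -0.19] final [ 0.28 -0.01  0.61]
{331: np.float64(161.4), 332: np.float64(161.94), 333: np.float64(162.3), 334: np.float64(162.33), 335: np.float64(162.32), 336: np.float64(162.3), 337: np.float64(162.3), 338: np.float64(162.31), 339: np.float64(162.36), 340: np.float64(162.39), 341: np.float64(162.43), 342: np.float64(162.51), 343: np.float64(162.63), 344: np.float64(162.7), 345: np.float64(162.77)} 29.965921640396118 [ 0.57916686 -0.07900201  0.23705957]
```

Emit:
servo_tool --pt "0 0 0 0 0.85" --pt "0 0 0 0 0.75" --pt "0 0 0 0 0.65" --pt "0 0 0 0 0.65" --pt "0 0 0 0 0.65" --pt "0 0 0 0 0.65" --pt "0 0 0 0 0.65"

```text
time: 39.27
tool_pos: [0.5792, -0.0787, 0.2372]
ee_rot: [3.122, 0.479, 3.038]
wrist_force: [-0.1, -0.3, -0.7]
width: 0.0326
finger_force: 0.0
```

Emit:
servo_tool --pt "0 0 -0.4 0 0.65" --pt "0 0 -0.9 0 0.65" --pt "0 0 -1.5 0 0.65" --pt "0 0 -2.2 0 0.65" --pt "0 0 -3 0 0.65" --pt "0.8 0 -3.6 0 0.65" --pt "1.6 0 -4 0 0.65" --pt "2 0 -4.2 0 0.65" --pt "2 0 -4.2 0 0.65" --pt "2 0 -4.2 0 0.65"

```text
time: 40.1
tool_pos: [0.4867, -0.0714, 0.3093]
ee_rot: [3.123, 0.483, 3.038]
wrist_force: [-0.1, 0.7, -0.2]
width: 0.0327
finger_force: 0.0
```

```bash
python3 ix.py; python3 - <<'E'
from h import *
a=snap('scene')['image']
tb=cv2.inRange(cv2.cvtColor(a,cv2.COLOR_BGR2HSV),(19,90,70),(34,255,255))[270:315,318:352];ys,xs=np.nonzero(tb);print('master rows',ys.min()+270,ys.max()+270)
s=cv2.imread('pics/s0.png').astype(int);print('castings change',np.abs(a.astype(int)-s)[205:262,235:262].sum(2).mean())
print(robot.close_job())
E
```

```text
[-0.373 -0.444  1.633  0.142  1.49  -1.823] [ 0.4867 -0.0714  0.3093] 40.1 0.03271271580650832 [-0.1  0.7 -0.2]
[[-0.881  0.095  0.463]
 [ 0.092  0.995 -0.03 ]
 [-0.464  0.016 -0.886]]
loop rel seat (stand axes) mm [-89.1  53.6 235.3] ff 0.0
target rep [ 0.58   -0.0791  0.22  ] pre [-1.66 -0.01  1.7 ] mid [-1.66 -0.01  4.1 ] final [-1.66 -0.01  4.9 ]
{331: np.float64(161.39), 332: np.float64(161.96), 333: np.float64(162.3), 334: np.float64(162.32), 335: np.float64(162.3), 336: np.float64(162.28), 337: np.float64(162.29), 338: np.float64(162.36), 339: np.float64(162.35), 340: np.float64(162.42), 341: np.float64(162.42), 342: np.float64(162.52), 343: np.float64(162.61), 344: np.float64(162.66), 345: np.float64(162.77)} 0.0 [ 0.4871149  -0.07120535  0.30671517]
master rows 272 309
castings change 7.9564652371669915
the job is handed in; nothing more can be done
None
```

I handed the job in at about 40 s: the master hangs on the hook with the scale stretched about 45 mm, the red marker is within about 1 mm of the pointer by the camera, the castings look unmoved, and no verdict came back.

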